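# Rack the carved plaques, stack and weight the blanks

### The arm

A 6-joint arm with a two-finger parallel gripper is mounted at the origin on the work surface. World frame = base frame: x ahead of the robot, y to its left, z up, the work surface at z = 0. Lengths are in m, angles in rad, forces in N, time in s.
With the tool pointing down it reaches from about 0.25 to 0.8 m from the base axis. Payload 3.9 kg.
Tool frame: the origin (TCP) lies at the very end of the fingers, on their centre line; the grasp point (between the pads) lies behind it (robot.hold_point_z is the z of the grasp point in the tool frame, in m); z points along the fingers, y is the line along which they close (so a half turn about z gives the same grasp; the last joint's range is limited). The gripper opens to 85 mm and grips with 20 to 120 N. Pads are 22 mm wide; open, the fingers measure 114 mm over their backs; the gripper's body (76 mm by 85 mm) begins 54 mm behind the grasp point. The pads swing forward as they close: fully open they stand 13 mm farther back than shut.
Start: joints at [-1.345, 0.26, -0.138, 1.173, 0, 1.571], TCP at [0.118, -0.512, 0.231] pointing down, gripper open.
Joint ranges: [-2.78, 2.78], [-0.83, 1.72], [-1.28, 1.37], [-1.9, 2.12], [-1.57, 1.48], [-3.14, 3.14]. Speed limits (rad/s): [2.57, 2.57, 3.14, 3.14, 3.14, 3.14].

### API

Orientations are given as [roll, pitch, yaw] about the fixed x, y, z axes, in that order (R = Rz(yaw) Ry(pitch) Rx(roll)).
In Python, from bench import get_obs, get_image, get_calibration, robot, find_in, cut_out gives the robot as it stands. The module is installed in compiled form; this text tells all that it offers.
- The arm moves only by the tool servo_tool, never from a script. Its argument "steps" is a list of rows, each a list of 3 entries, a list of its own where there are three numbers: the shift along the tool's x, y, z in m, then the turn about the tool's z in rad, then the opening, from 0 (shut) to 1 (fully open). A call has 1 to 10 rows; each row shifts and turns the commanded pose from where the row before left it, along the tool's axes as they then stand; what a row does not reach is not made up. A row lasts 1/10 s, in which the tool goes at most 50 mm and 8.59 degrees, less where a joint would pass 70% of its speed; a pose out of reach is approached as far as the arm can. A call with a gripper value outside its range is refused whole. The fingers move at their own pace and stop on an object; the grip force is fixed at half the most. Time passes only in rows, so rows that do not move let the fingers close. It gives the time, the measured TCP pose, the force, the opening and the grip force at its end, in the units of the state.
- get_obs(): the state, without advancing time (a new reading comes with each control period).
- get_image(name): name is "side" or "top"; returns the picture (384x512x3 uint8, blue, green, red); there is no depth.
- get_calibration(name): a dict with "vfov" (degrees; the focal length in pixels is half the picture's height over the tangent of half this angle, whatever the lens; pixels are square), "cx", "cy" (the principal point, pixels), "cam_to_world" (4x4, takes a point from camera to world coordinates). Camera axes: x right, y down, z forward; pixel columns grow to the right and rows downward; lengths in m; the calibration is good to about 2 mm. A picture is of the moment at which its call begins. get_calibration takes no time and is no camera call.
- robot.hand_in(): hands the job in; it is judged then, once.
Trained networks look in the newest picture that a camera, given by its name, has taken for a name from the list of things; names that differ only in an ending like _2 or _b are one class to them, and where a whole thing is asked for, a point or a joint stands for the part that bears it (a point fixed in the world has none). Each returns a list of dicts, best first, with "score" (0 to 1); they miss things now and then, are a little off and sometimes report something else, mostly with a low value. They report only what shows in the picture. A call takes as long as a camera call. They do not tell look-alikes from the thing itself.
- find_in(camera, target): "centre" ([column, row] in pixels, amid what is visible of it).
- cut_out(camera, target): "region" (384x512 bool, what is visible of it) and "centre" ([column, row] in pixels, amid what is visible of it).
The state is a dict: "time": time; "qpos": joint angles; "qd": joint speeds; "joint_torque": joint torques, N m; "tool_pos": TCP position; "ee_rot": TCP orientation; "wrist_force": force on the tool from outside, world axes, zero at the start; "torque": the same for the moment, N m; "grip_width": finger opening in m; "gripper_force": force on a finger pad.
Only numpy, scipy, OpenCV 4.12 (cv2) and the standard library are available. Lean on these libraries where they do the work, as an engineer would, in place of code of your own. Each camera call takes 0.05 s, during which the arm holds its last target. There are 200 camera calls.

### The job

Put the carver's work away for the night: stand every carved plaque that leans on the rest upright, same way up, in the slotted drying rack, one to a slot, down on the slot floor and not sticking out at the sides. Stack every uncarved blank squarely on the dark base board, all edges lined up lengthwise with the board, and set the steel weight flat and squarely on top of the pile to keep them from warping. Do not knock over or push away the jar of finish or the mallet.

Things in the scene. Friction and masses are not known exactly. Their poses are not given: they have to be found in the camera images.
- plaque0_c (a point): First carved plaque (3 or 4 of the four are present): wooden slab 12 mm thick (own x, out of the carved face), 66 mm wide (y), 100 mm tall (z, foot edge to top edge), 45 to 80 g. This point: its centre, half-way up. Starts on its foot edge on the rest, leaning 18 degrees; its upper half stands free of the rest and can be pinched through its thickness at the top edge.
- plaque1_c (a point): Second carved plaque (3 or 4 of the four are present): wooden slab 12 mm thick (own x, out of the carved face), 66 mm wide (y), 100 mm tall (z, foot edge to top edge), 45 to 80 g. This point: its centre, half-way up. Starts on its foot edge on the rest, leaning 18 degrees; its upper half stands free of the rest and can be pinched through its thickness at the top edge.
- plaque2_c (a point): Third carved plaque (3 or 4 of the four are present): wooden slab 12 mm thick (own x, out of the carved face), 66 mm wide (y), 100 mm tall (z, foot edge to top edge), 45 to 80 g. This point: its centre, half-way up. Starts on its foot edge on the rest, leaning 18 degrees; its upper half stands free of the rest and can be pinched through its thickness at the top edge.
- plaque3_c (a point): Fourth carved plaque (3 or 4 of the four are present): wooden slab 12 mm thick (own x, out of the carved face), 66 mm wide (y), 100 mm tall (z, foot edge to top edge), 45 to 80 g. This point: its centre, half-way up. Starts on its foot edge on the rest, leaning 18 degrees; its upper half stands free of the rest and can be pinched through its thickness at the top edge.
- blank0_c (a point): First uncarved blank, a plain wooden board 68 mm long (own x), 56 mm wide (own y), 16 mm thick (own z), 40 to 85 g, lying flat on the bench at the start; 2 or 3 of the three are there. Either face may lie up. This point is its centre, half-way up.
- blank1_c (a point): Second uncarved blank, a plain wooden board 68 mm long (own x), 56 mm wide (own y), 16 mm thick (own z), 40 to 85 g, lying flat on the bench at the start; 2 or 3 of the three are there. Either face may lie up. This point is its centre, half-way up.
- blank2_c (a point): Third uncarved blank, a plain wooden board 68 mm long (own x), 56 mm wide (own y), 16 mm thick (own z), 40 to 85 g, lying flat on the bench at the start; 2 or 3 of the three are there. Either face may lie up. This point is its centre, half-way up.
- weight_c (a point): Dark steel press weight, 0.4 to 0.6 kg, 46 mm tall: slab 66 mm (own x) by 54 mm (own y), 18 mm thick, with an upright grip bar along the middle of its top, 56 mm long (own x), 14 mm wide (own y), 28 mm high. This point: on its centre line, 23 mm above its underside. Starts on the bench among the blanks.
- rest: Wooden leaning rest fixed to the bench, 66 mm deep (own x), 330 mm long (own y): base board 10 mm thick, toe strip, and a sloping back board reaching up 48 mm along the plaques' backs. Plaques stand in a row along its y, 76 mm apart, carved faces to its +x, tops leaning to its -x. Origin: on its underside, 7 mm from the middle to -x.
- rack: Slotted drying rack fixed to the bench: a wooden block 233 mm long (own x), 90 mm wide (own y), 40 mm tall, with four open-ended slots cut across it (running along y), each 17 mm wide and 30 mm deep, 50 mm apart along x. Empty at the start. Origin: centre of its underside.
- slot0 (a point): Middle of the floor of rack slot 0 (counted along the rack's x), 10 mm above the bench; the slot's mouth is 30 mm higher. Axes as the rack's: x across the slot, y along it, z up.
- slot1 (a point): Middle of the floor of rack slot 1 (counted along the rack's x), 10 mm above the bench; the slot's mouth is 30 mm higher. Axes as the rack's: x across the slot, y along it, z up.
- slot2 (a point): Middle of the floor of rack slot 2 (counted along the rack's x), 10 mm above the bench; the slot's mouth is 30 mm higher. Axes as the rack's: x across the slot, y along it, z up.
- slot3 (a point): Middle of the floor of rack slot 3 (counted along the rack's x), 10 mm above the bench; the slot's mouth is 30 mm higher. Axes as the rack's: x across the slot, y along it, z up.
- caul_top (a point): Centre of the top face of the pile's base board, a plain dark wooden board fixed to the bench, 100 mm long (own x), 88 mm wide (own y), its top 14 mm above the bench.
- jar: Bystander: amber glass jar of finish, 60 mm across, 85 mm tall, at the back of the bench. Origin: centre of its underside.
- mallet: Bystander: wooden carving mallet lying at the left, head 70 x 110 x 70 mm, handle 160 mm. Origin: on the bench under where handle meets head.
Not all that is in view belongs to the job. What is shaped like the part that bears plaque0_c but green or purple is not meant.

How it is judged:
At the end, for the whole second after the job is handed in: Each plaque on its foot edge in a slot (centre within 14 mm across, 20 mm along, 44-55 mm above the slot floor, upright to 0.25 rad); blanks flat, within 12 mm and 0.15 rad of the base board; weight flat on top of all, within 15 mm and 0.25 rad (((x of plaque0_c in the frame of slot0 between -0.014 and 0.014 m and y of plaque0_c in the frame of slot0 between -0.02 and 0.02 m and z of plaque0_c in the frame of slot0 between 0.044 and 0.055 m) or (x of plaque0_c in the frame of slot1 between -0.014 and 0.014 m and y of plaque0_c in the frame of slot1 between -0.02 and 0.02 m and z of plaque0_c in the frame of slot1 between 0.044 and 0.055 m) or (x of plaque0_c in the frame of slot2 between -0.014 and 0.014 m and y of plaque0_c in the frame of slot2 between -0.02 and 0.02 m and z of plaque0_c in the frame of slot2 between 0.044 and 0.055 m) or (x of plaque0_c in the frame of slot3 between -0.014 and 0.014 m and y of plaque0_c in the frame of slot3 between -0.02 and 0.02 m and z of plaque0_c in the frame of slot3 between 0.044 and 0.055 m)) and angle between each of plaque0_c, plaque1_c, plaque2_c, plaque3_c's own z axis and vertical below 0.25 rad and ((x of plaque1_c in the frame of slot0 between -0.014 and 0.014 m and y of plaque1_c in the frame of slot0 between -0.02 and 0.02 m and z of plaque1_c in the frame of slot0 between 0.044 and 0.055 m) or (x of plaque1_c in the frame of slot1 between -0.014 and 0.014 m and y of plaque1_c in the frame of slot1 between -0.02 and 0.02 m and z of plaque1_c in the frame of slot1 between 0.044 and 0.055 m) or (x of plaque1_c in the frame of slot2 between -0.014 and 0.014 m and y of plaque1_c in the frame of slot2 between -0.02 and 0.02 m and z of plaque1_c in the frame of slot2 between 0.044 and 0.055 m) or (x of plaque1_c in the frame of slot3 between -0.014 and 0.014 m and y of plaque1_c in the frame of slot3 between -0.02 and 0.02 m and z of plaque1_c in the frame of slot3 between 0.044 and 0.055 m)) and ((x of plaque2_c in the frame of slot0 between -0.014 and 0.014 m and y of plaque2_c in the frame of slot0 between -0.02 and 0.02 m and z of plaque2_c in the frame of slot0 between 0.044 and 0.055 m) or (x of plaque2_c in the frame of slot1 between -0.014 and 0.014 m and y of plaque2_c in the frame of slot1 between -0.02 and 0.02 m and z of plaque2_c in the frame of slot1 between 0.044 and 0.055 m) or (x of plaque2_c in the frame of slot2 between -0.014 and 0.014 m and y of plaque2_c in the frame of slot2 between -0.02 and 0.02 m and z of plaque2_c in the frame of slot2 between 0.044 and 0.055 m) or (x of plaque2_c in the frame of slot3 between -0.014 and 0.014 m and y of plaque2_c in the frame of slot3 between -0.02 and 0.02 m and z of plaque2_c in the frame of slot3 between 0.044 and 0.055 m)) and ((x of plaque3_c in the frame of slot0 between -0.014 and 0.014 m and y of plaque3_c in the frame of slot0 between -0.02 and 0.02 m and z of plaque3_c in the frame of slot0 between 0.044 and 0.055 m) or (x of plaque3_c in the frame of slot1 between -0.014 and 0.014 m and y of plaque3_c in the frame of slot1 between -0.02 and 0.02 m and z of plaque3_c in the frame of slot1 between 0.044 and 0.055 m) or (x of plaque3_c in the frame of slot2 between -0.014 and 0.014 m and y of plaque3_c in the frame of slot2 between -0.02 and 0.02 m and z of plaque3_c in the frame of slot2 between 0.044 and 0.055 m) or (x of plaque3_c in the frame of slot3 between -0.014 and 0.014 m and y of plaque3_c in the frame of slot3 between -0.02 and 0.02 m and z of plaque3_c in the frame of slot3 between 0.044 and 0.055 m)) and horizontal distance between each of blank0_c, blank1_c, blank2_c and caul_top below 0.012 m and angle between the x axis of each of blank0_c, blank1_c, blank2_c and the x axis of caul_top, either way round below 0.15 rad and angle between the z axis of each of blank0_c, blank1_c, blank2_c and the z axis of caul_top, either way round below 0.08 rad and ((angle between blank0_c's own z axis and vertical below 0.5 rad and z of weight_c in the frame of blank0_c above 0.02 m) or (angle between blank0_c's own z axis and vertical above 2.6 rad and z of weight_c in the frame of blank0_c below -0.02 m)) and ((angle between blank1_c's own z axis and vertical below 0.5 rad and z of weight_c in the frame of blank1_c above 0.02 m) or (angle between blank1_c's own z axis and vertical above 2.6 rad and z of weight_c in the frame of blank1_c below -0.02 m)) and ((angle between blank2_c's own z axis and vertical below 0.5 rad and z of weight_c in the frame of blank2_c above 0.02 m) or (angle between blank2_c's own z axis and vertical above 2.6 rad and z of weight_c in the frame of blank2_c below -0.02 m)) and horizontal distance between weight_c and caul_top below 0.015 m and angle between the x axis of weight_c and the x axis of caul_top, either way round below 0.25 rad and angle between weight_c's own z axis and vertical below 0.08 rad and z of weight_c in the frame of caul_top below 0.077 m); the robot touches nothing.
It fails at once if the jar of finish is knocked over or pushed away (angle between jar's own z axis and vertical above 0.5 rad or distance of jar from where it was at the start of the episode above 0.05 m).
It fails at once if the mallet is pushed away (distance of mallet from where it was at the start of the episode above 0.06 m).
Of plaque0, plaque1, plaque2, plaque3 only 3 to 4 are there at a start; the rules pass over those that are not, and their reading is None.
Of blank0, blank1, blank2 only 2 to 3 are there at a start; the rules pass over those that are not, and their reading is None.
At some moment in a run one of blank0, blank1, blank2 may be knocked a few centimetres aside while the robot is not near it.
It also fails if it takes over 210 s, if anything falls off the work surface, if the arm or the gripper's body presses on something with over 40 N, if the wrist force passes 120 N, or if a joint passes its speed limit or range.

## Working session

There is one attempt and no reset: what is moved stays moved. The work goes in short steps, Python scripts to look and compute and a tool call to move; the robot and the scene stay as the last step left them, time stands still between calls to the robot, and variables do not carry over. Pictures are saved under pics/ and viewed, at most 14 in all, crops included, and the job is handed in when it is done.

Besides the shell and the picture viewer there is one more tool, called as a command line: name --argument value ..., lists and objects as JSON in quotes. servo_tool: Moves the arm, as the interface text tells. Its arguments: {"type":"object","properties":{"steps":{"type":"array","items":{"type":"array"}}},"required":["steps"]}

```bash
mkdir -p pics; python3 - <<'E'
from bench import *
import cv2
o=get_obs();print({k:o[k] for k in('time','tool_pos','ee_rot','grip_width')},robot.hold_point_z)
for n in('top','side'):
    im=get_image(n);cv2.imwrite(f'pics/{n}0.png',im)
    c=get_calibration(n);print(n,c)
    for t in('plaque0_c','blank0_c','weight_c','rest','rack','caul_top','jar','mallet'):
        try:print(t,[(round(d['score'],2),[int(x) for x in d['centre']]) for d in find_in(n,t)])
        except Exception as e:print(t,e)
E
```

```text
{'time': 0.0, 'tool_pos': array([ 0.11737108, -0.51100164,  0.23045885]), 'ee_rot': array([-3.13961741e+00, -3.87827454e-06,  2.25761719e-01]), 'grip_width': 0.08545709568770268} -0.0187
top {'vfov': 55.94135152779025, 'cx': 249.4010553870717, 'cy': 187.38302177993856, 'cam_to_world': array([[ 0.02871026, -0.99336337,  0.11137747,  0.42935245],
       [-0.99946778, -0.02680164,  0.01859639, -0.00498236],
       [-0.01548788, -0.1118521 , -0.99360416,  1.05026124],
       [ 0.        ,  0.        ,  0.        ,  1.        ]])}
plaque0_c [(0.79, [360, 285]), (0.66, [414, 142]), (0.65, [268, 138]), (0.64, [159, 272])]
blank0_c [(0.81, [263, 185])]
weight_c [(0.72, [220, 185])]
rest [(0.84, [221, 141])]
rack [(0.89, [359, 202])]
caul_top [(0.63, [142, 215]), (0.35, [238, 135]), (0.28, [361, 201])]
jar [(0.57, [322, 113])]
mallet [(0.69, [93, 153]), (0.3, [359, 203])]
side {'vfov': 48.61436375185225, 'cx': 249.61176448613213, 'cy': 190.86236030837, 'cam_to_world': array([[-0.99907602, -0.03492558,  0.025046  ,  0.47745182],
       [-0.03969161,  0.52631214, -0.84936453,  0.97118234],
       [ 0.01648254, -0.84957386, -0.52721209,  0.67054917],
       [ 0.        ,  0.        ,  0.        ,  1.        ]])}
plaque0_c [(0.82, [320, 160]), (0.75, [338, 274]), (0.52, [206, 135]), (0.42, [189, 169])]
blank0_c [(0.94, [236, 205]), (0.37, [175, 218])]
weight_c [(0.83, [230, 229])]
rest [(0.95, [178, 237]), (0.52, [260, 289])]
rack [(0.59, [252, 155])]
caul_top [(0.83, [261, 289])]
jar [(0.66, [177, 163])]
mallet [(0.7, [173, 342]), (0.55, [229, 227])]
```

```bash
python3 - <<'E'
import cv2
for n in('top','side'):
    im=cv2.imread(f'pics/{n}0.png');cv2.imwrite(f'pics/{n}0b.png',cv2.resize(im,(800,600),interpolation=cv2.INTER_CUBIC))
E
```

```text
(no output)
```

View pics/top0b.png

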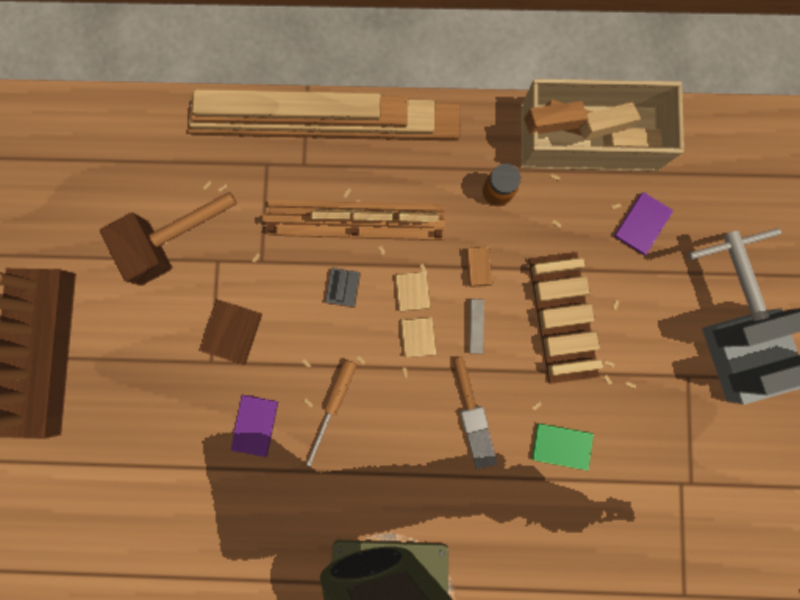

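View pics/side0b.png

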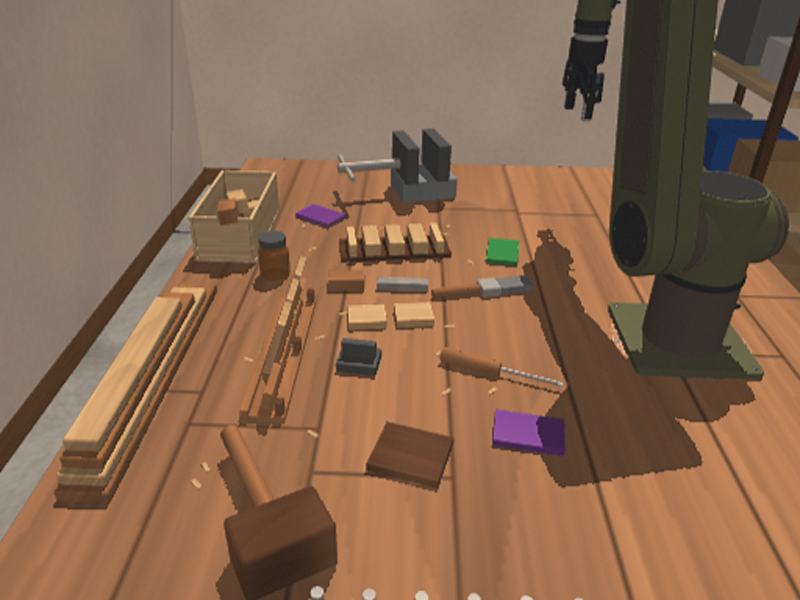

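The top view shows three plaques on the rest, at about (211,138), (238,138) and (268,138) in original pixels. It also shows two blanks at (263,186) and (267,216), the weight at (220,184), the rack at (361,202), the caul at (148,212) and the jar at (322,118). The green and purple slabs at (360,285), (412,142) and (163,272) are decoys. The scraps at (307,170) and (305,208) have the wrong colour and size for blanks.

Next I'll fit box models to the masks and enlarge the rest.

```bash
cat >h.py <<'E'
import numpy as np,cv2
from bench import *
from scipy.optimize import minimize
def P(n,X):
    c=get_calibration(n);M=np.linalg.inv(c['cam_to_world']);X=np.atleast_2d(X)
    q=X@M[:3,:3].T+M[:3,3];f=192/np.tan(np.radians(c['vfov']/2))
    return q[:,:2]/q[:,2:]*f+[c['cx'],c['cy']]
def W(n,px,z):
    c=get_calibration(n);T=c['cam_to_world'];f=192/np.tan(np.radians(c['vfov']/2))
    px=np.atleast_2d(px).astype(float);d=np.c_[(px-[c['cx'],c['cy']])/f,np.ones(len(px))]@T[:3,:3].T
    return T[:3,3]+d*((z-T[2,3])/d[:,2])[:,None]
def box(x,y,yaw,z0,L,Wd,H):
    c,s=np.cos(yaw),np.sin(yaw)
    return np.array([[x+c*a*L/2-s*b*Wd/2,y+s*a*L/2+c*b*Wd/2,z0+k*H] for a in(-1,1) for b in(-1,1) for k in(0,1)])
def iou(n,m,B,S=4):
    h=cv2.convexHull(np.round(P(n,B)*S*1.0+S/2-.5).astype(np.int32))
    r=np.zeros((384*S,512*S),np.uint8);cv2.fillConvexPoly(r,h,1)
    r=cv2.resize(r.astype(np.float32),(512,384),interpolation=cv2.INTER_AREA)
    return np.minimum(r,m).sum()/np.maximum(r,m).sum()
def fit(masks,z0,dims,x,y,yaws=(0,)):
    "masks {cam:mask}; returns x,y,yaw,cost"
    f=lambda p:sum(1-iou(n,m,box(p[0],p[1],p[2],z0,*dims)) for n,m in masks.items())
    best=None
    for w in yaws:
        r=minimize(f,[x,y,w],method='Nelder-Mead',options=dict(initial_simplex=[[x,y,w],[x+.01,y,w],[x,y+.01,w],[x,y,w+.2]],xatol=1e-4,fatol=1e-4))
        if best is None or r.fun<best.fun:best=r
    return np.r_[best.x,best.fun]
def pick(n,t,px,R=18):
    for d in cut_out(n,t):
        if np.hypot(*(np.array(d['centre'])-px))<R:return d['region'].astype(np.float32)
E
python3 - <<'E'
from h import *
np.set_printoptions(precision=4,suppress=True)
t=get_image('top');s=get_image('side')
yw=np.radians([0,30,60,90,120,150])
def go(name,tgt,pt,dims,z0=0):
    w=W('top',pt,dims[2])[0];ps=P('side',w)[0]
    ms={}
    for n,p in(('top',pt),('side',ps)):
        m=pick(n,tgt,p)
        if m is not None: ms[n]=m
    for k in([k] for k in ms): print(name,k,fit({k[0]:ms[k[0]]},z0,dims,w[0],w[1],yw))
    if len(ms)==2:print(name,'both',fit(ms,z0,dims,w[0],w[1],yw))
    if not ms:print(name,'none',w,ps)
go('rack','rack',(360,202),(.233,.09,.04))
go('caul','caul_top',(147,212),(.1,.088,.014))
go('bA','blank0_c',(263,186),(.068,.056,.016))
go('bB','blank0_c',(267,216),(.068,.056,.016))
go('weight','weight_c',(220,184),(.066,.054,.018))
a=cv2.resize(t[118:158,160:300],None,fx=5.7,fy=5.7,interpolation=cv2.INTER_CUBIC)
b=cv2.resize(s[150:280,145:215],None,fx=4.5,fy=4.5,interpolation=cv2.INTER_CUBIC)
c=cv2.resize(t[155:250,325:400],None,fx=4.5,fy=4.5,interpolation=cv2.INTER_CUBIC)[:360]
cv=np.zeros((600,800,3),np.uint8);cv[:228,:798]=a[:228,:798]
c=c[:370];cv[230:230+c.shape[0],:c.shape[1]]=c
b=b[:370*2];b2=cv2.resize(s[150:280,145:215],None,fx=2.84,fy=2.84,interpolation=cv2.INTER_CUBIC);cv[230:230+b2.shape[0],400:400+b2.shape[1]]=b2[:370]
cv2.imwrite('pics/c1.png',cv)
E
```

```text
rack ['top'] [ 0.5111 -0.3045  3.3059  0.0839]
rack ['side'] [ 0.5115 -0.3112  0.1362  0.1534]
rack both [ 0.5111 -0.305   0.1583  0.2657]
caul ['top'] [ 0.4658  0.307  -0.2871  0.0634]
caul ['side'] [ 0.4654  0.3032 -0.2624  0.0597]
caul both [ 0.4656  0.3049 -0.2858  0.1405]
bA ['top'] [ 0.5508 -0.0271  3.264   0.0475]
bA ['side'] [ 0.5492 -0.0324  0.1071  0.0573]
bA both [ 0.55   -0.029   0.1474  0.1752]
bB none [ 0.4646 -0.0382  0.016 ] [264.5195 199.8136]
weight ['top'] [0.5543 0.1021 2.9987 0.0567]
weight ['side'] [0.5544 0.0884 1.3652 0.1295]
weight both [0.5542 0.1014 3.0208 0.342 ]
```

View pics/c1.png

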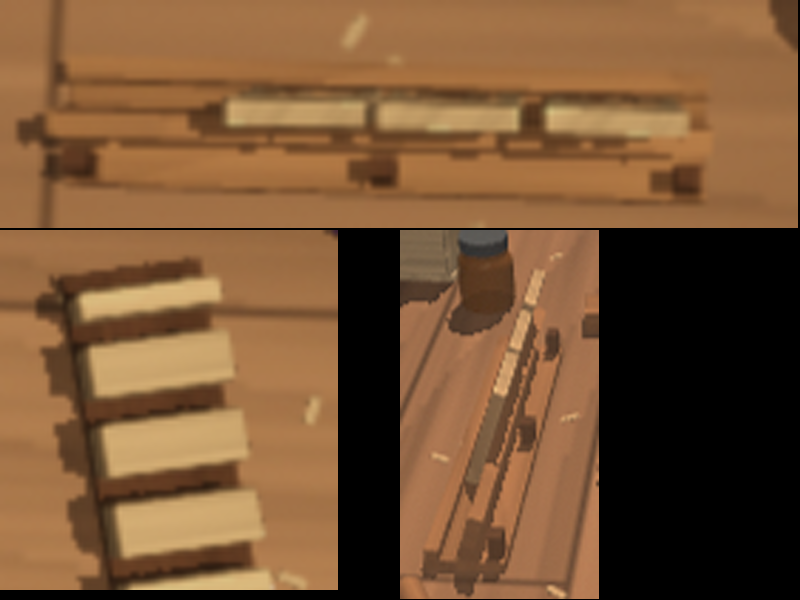

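The plaques are one row of light top edges on the rest. The side view shows them leaning towards the robot (-x), so their carved faces point to +x. The leftmost rest place is empty. I'll measure the light top faces precisely.

```bash
python3 - <<'E'
from h import *
np.set_printoptions(precision=4,suppress=True)
t=cv2.imread('pics/top0.png');s=cv2.imread('pics/side0.png')
def comps(n,im,x0,x1,y0,y1,z,thr,amin=25):
    c=im.astype(int);m=((c[:,:,0]>thr)&(c[:,:,2]>thr+60)).astype(np.uint8)
    k=np.zeros_like(m);k[y0:y1,x0:x1]=m[y0:y1,x0:x1]
    N,l,st,ce=cv2.connectedComponentsWithStats(k,connectivity=4)
    for i in range(1,N):
        if st[i,4]>=amin:
            pts=np.argwhere(l==i)[:,::-1].astype(float)
            w=W(n,pts,z)[:,:2];u,sv,v=np.linalg.svd(w-w.mean(0),full_matrices=False)
            q=(w-w.mean(0))@v.T;print(n,ce[i],st[i,4],'w',w.mean(0),'axis',np.degrees(np.arctan2(v[0,1],v[0,0])),'ext',np.ptp(q,0))
for thr in(105,):
    print('rest');comps('top',t,185,290,128,146,.107,thr)
    print('rack');comps('top',t,325,400,155,250,.04,thr)
    comps('side',s,215,290,140,165,.04,thr)
    print('blank');comps('top',t,245,285,165,235,.016,thr)
    comps('side',s,215,285,190,215,.016,thr)
E
```

```text
rest
rack
top [358.1631 169.4113] 141 w [ 0.6017 -0.2907] axis -81.31778624270156 ext [0.0852 0.0134]
top [360.2445 184.3577] 274 w [ 0.5595 -0.2963] axis 98.0491527954182 ext [0.0835 0.027 ]
top [363.4048 201.8408] 289 w [ 0.5107 -0.3048] axis 98.58629150714658 ext [0.084 0.027]
top [366.3926 219.6779] 298 w [ 0.4613 -0.3127] axis 98.5270870895737 ext [0.0859 0.0274]
top [369.1613 234.5806] 155 w [ 0.4206 -0.32  ] axis -81.20644340329972 ext [0.0862 0.0138]
side [266.91 148.58] 100 w [ 0.4602 -0.3178] axis 98.16623751757999 ext [0.0852 0.0285]
side [279.1489 148.2553] 47 w [ 0.4191 -0.3232] axis 98.57565724522037 ext [0.084  0.0136]
side [237.2843 149.8137] 102 w [ 0.5587 -0.3012] axis 97.53458680765061 ext [0.0833 0.0303]
side [252.17 149.13] 100 w [ 0.5094 -0.31  ] axis 100.14492995441915 ext [0.0856 0.0307]
side [224.5769 150.4615] 52 w [ 0.6004 -0.2934] axis 99.2414763844102 ext [0.0829 0.0142]
blank
top [264.3325 185.9925] 400 w [ 0.5505 -0.0285] axis -176.3853397943048 ext [0.0711 0.0562]
top [267.8116 215.5721] 430 w [ 0.4659 -0.0404] axis -167.1953853280509 ext [0.0696 0.0572]
side [264.3086 198.6955] 243 w [ 0.4652 -0.0441] axis 9.36704113127943 ext [0.0666 0.0539]
side [234.3307 200.0757] 251 w [ 0.5496 -0.0314] axis -169.21973770901073 ext [0.0676 0.0569]
```

```bash
python3 - <<'E'
from h import *
np.set_printoptions(precision=4,suppress=True)
t=cv2.imread('pics/top0.png');s=cv2.imread('pics/side0.png')
print(t[138,180:295:6].tolist()); print(s[190:222:4,186].tolist())
for n,im,x0,x1,y0,y1 in(('top',t,195,285,128,146),('side',s,175,205,160,212)):
  for thr in(80,90,100):
    c=im.astype(int);m=((c[:,:,0]>thr)&(c[:,:,1]>1.5*thr)).astype(np.uint8)
    k=np.zeros_like(m);k[y0:y1,x0:x1]=m[y0:y1,x0:x1]
    N,l,st,ce=cv2.connectedComponentsWithStats(k,connectivity=4)
    for i in range(1,N):
        if st[i,4]>=25:
            pts=np.argwhere(l==i)[:,::-1].astype(float)
            w=W(n,pts,.107)[:,:2];u,sv,v=np.linalg.svd(w-w.mean(0),full_matrices=False)
            q=(w-w.mean(0))@v.T;print(n,thr,ce[i],st[i,4],'w',w.mean(0),'axis',np.degrees(np.arctan2(v[0,1],v[0,0])),'ext',np.ptp(q,0))
E
```

```text
[[60, 106, 158], [60, 105, 157], [55, 96, 146], [37, 64, 94], [100, 153, 190], [101, 155, 192], [100, 152, 189], [99, 150, 188], [106, 161, 198], [100, 151, 188], [103, 157, 195], [100, 152, 188], [32, 54, 83], [109, 164, 201], [101, 153, 190], [104, 157, 194], [101, 153, 190], [53, 94, 144], [71, 114, 163], [70, 113, 161]]
[[113, 164, 215], [89, 127, 169], [52, 75, 106], [49, 71, 102], [49, 70, 100], [73, 113, 172], [49, 74, 108], [49, 71, 103]]
top 80 [211.5 137.5] 96 w [0.6664 0.1178] axis -88.60553799152589 ext [0.0617 0.0082]
top 80 [238.2449 138.1531] 98 w [0.6664 0.0462] axis -91.92453309555901 ext [0.0645 0.0107]
top 80 [268.0294 138.9412] 102 w [ 0.6662 -0.0332] axis -92.11409607883853 ext [0.0644 0.011 ]
top 90 [211.0333 137.4111] 90 w [0.6666 0.119 ] axis -87.80329585060456 ext [0.0616 0.009 ]
top 90 [238.7609 138.2609] 92 w [0.6661 0.0448] axis -91.31545113029911 ext [0.0619 0.0103]
top 90 [267.6818 139.0909] 88 w [ 0.6658 -0.0323] axis -91.83748243171466 ext [0.0617 0.0095]
side 80 [191.8909 169.6545] 55 w [ 0.6654 -0.036 ] axis 91.74742586454275 ext [0.0729 0.0121]
side 80 [186.873  184.8095] 63 w [0.6658 0.0442] axis 91.2668235064634 ext [0.0695 0.0121]
side 80 [181.8533 200.3733] 75 w [0.6659 0.1173] axis 90.80710393530323 ext [0.0665 0.0118]
side 90 [191.9574 169.617 ] 47 w [ 0.6653 -0.0362] axis 90.1245131292511 ext [0.0624 0.0103]
side 90 [187.    184.807] 57 w [0.6655 0.0442] axis 91.17534117797908 ext [0.0649 0.011 ]
side 90 [181.7143 200.4429] 70 w [0.6662 0.1177] axis 91.27220355346759 ext [0.0662 0.0116]
side 100 [191.85 170.  ] 40 w [ 0.6652 -0.034 ] axis 90.75494521131515 ext [0.0564 0.0099]
side 100 [186.9149 185.1064] 47 w [0.6655 0.0457] axis 90.78395504871527 ext [0.0597 0.0101]
side 100 [181.6949 200.3898] 59 w [0.6663 0.1175] axis 90.47624642254998 ext [0.0577 0.0109]
```

servo_tool --steps '[[[0.034,-0.0245,0],0,0.6],[[0.034,-0.0245,0],0,0.6],[[0.034,-0.0245,0],0,0.6],[[0.034,-0.0245,0],0,0.6],[[0.034,-0.0245,0],0,0.6],[[0.034,-0.0245,0],0,0.6],[[0.034,-0.0245,0],0,0.6],[[0.034,-0.0245,0],0,0.6],[[0.034,-0.0245,0],0,0.6],[[0.034,-0.0245,0],0,0.6]]'

```text
time: 2.5
tool_pos: [0.3951, -0.1953, 0.2316]
ee_rot: [3.141, -0.001, 0.226]
wrist_force: [0.6, -0.7, 0.8]
grip_width: 0.0511
gripper_force: 0.0
```

servo_tool --steps '[[[0.034,-0.0245,0],0,0.6],[[0.034,-0.0245,0],0,0.6],[[0.034,-0.0245,0],0,0.6],[[0.034,-0.0245,0],0,0.6],[[0.034,-0.0245,0],0,0.6],[[0.034,-0.0245,0],0,0.6],[[0.034,-0.0245,0],0,0.6],[[0.034,-0.0245,0],0,0.6],[[0.034,-0.0245,0],0,0.6],[[0.034,-0.0245,0],0,0.6]]'

```text
time: 3.5
tool_pos: [0.6716, 0.1196, 0.2312]
ee_rot: [3.141, -0.0, 0.226]
wrist_force: [0.1, -0.8, 1.1]
grip_width: 0.0511
gripper_force: 0.0
```

servo_tool --steps '[[[0,0,0],-0.14,0.6],[[0,0,0],-0.14,0.6],[[0,0,0],-0.14,0.6],[[0,0,0],-0.14,0.6],[[0,0,0],-0.14,0.6],[[0,0,0],-0.14,0.6],[[0,0,0],-0.14,0.6],[[0,0,0],-0.14,0.6],[[0,0,0],-0.14,0.6],[[0,0,0],-0.085,0.6]]'

```text
time: 4.5
tool_pos: [0.6706, 0.1182, 0.2311]
ee_rot: [-3.141, 0.0, 1.575]
wrist_force: [0.1, 0.6, -0.3]
grip_width: 0.0513
gripper_force: 0.0
```

servo_tool --steps '[[[0,0,0.035],0,0.6],[[0,0,0.035],0,0.6],[[0,0,0.035],0,0.6],[[0,0,0.03],0,0.6],[[0,0,0.018],0,0.6],[[0,0,0],0,0.3],[[0,0,0],0,0],[[0,0,0],0,0],[[0,0,0],0,0],[[0,0,0],0,0]]'

```text
time: 5.5
tool_pos: [0.6806, 0.1186, 0.0831]
ee_rot: [3.121, -0.001, 1.57]
wrist_force: [12.3, -0.3, -4.5]
grip_width: 0.014
gripper_force: 56.8
```

servo_tool --steps '[[[0,0,-0.01],0,0],[[0,0,-0.03],0,0],[[0,0,-0.035],0,0],[[0,0,-0.035],0,0],[[0,0,-0.03],0,0],[[0,0,0],0,0]]'

```text
time: 6.1
tool_pos: [0.6742, 0.1188, 0.2264]
ee_rot: [3.129, -0.002, 1.571]
wrist_force: [0.4, -0.2, -0.2]
grip_width: 0.0107
gripper_force: 66.0
```

```bash
python3 - <<'E'
from h import *
o=get_obs();p=o['tool_pos'];print(p)
im=get_image('side');q=P('side',p)[0].astype(int);print(q)
c=im[max(0,q[1]-70):q[1]+70,max(0,q[0]-70):q[0]+70]
cv2.imwrite('pics/g1.png',cv2.resize(c,None,fx=4,fy=4,interpolation=cv2.INTER_CUBIC))
E
```

```text
[0.67417986 0.11878449 0.22638583]
[174 156]
```

View pics/g1.png

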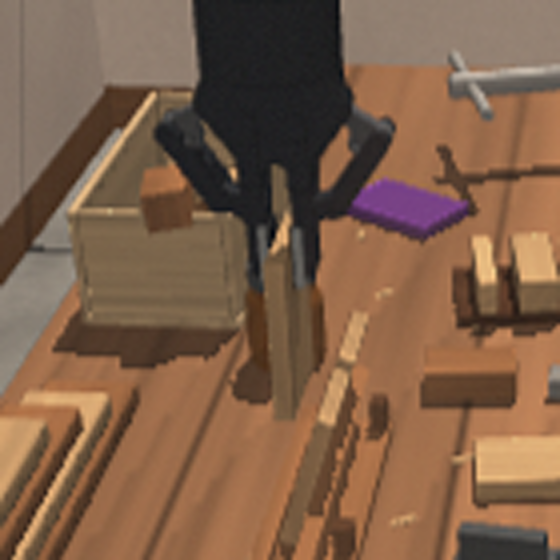

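servo_tool --steps '[[[-0.0415,-0.009,0],0,0],[[-0.0415,-0.009,0],0,0],[[-0.0415,-0.009,0],0,0],[[-0.0415,-0.009,0],0,0],[[-0.0415,-0.009,0],0,0],[[-0.0415,-0.009,0],0,0],[[-0.0415,-0.009,0],0,0],[[-0.0415,-0.009,0],0,0],[[-0.0415,-0.009,0],0,0],[[-0.0415,-0.009,0],0,0]]'

```text
time: 7.15
tool_pos: [0.5796, -0.2983, 0.2179]
ee_rot: [-3.141, -0.0, 1.571]
wrist_force: [0.9, -0.1, -1.2]
grip_width: 0.0106
gripper_force: 65.9
```

servo_tool --steps '[[[0,0,0],-0.075,0],[[0,0,0],-0.075,0],[[0,0,0],0,0],[[0,0,0],0,0],[[0,0,0],0,0]]'

```text
time: 7.65
tool_pos: [0.5805, -0.2964, 0.2182]
ee_rot: [-3.141, -0.0, 1.72]
wrist_force: [0.2, -0.8, -0.4]
grip_width: 0.0109
gripper_force: 65.9
```

servo_tool --steps '[[[0,0.0037,0.03],0,0],[[0,0,0.03],0,0],[[0,0,0.03],0,0],[[0,0,0.003],0,0],[[0,0,0],0,0],[[0,0,0],0,0]]'

```text
time: 8.25
tool_pos: [0.5854, -0.2967, 0.1271]
ee_rot: [3.139, 0.002, 1.721]
wrist_force: [0.0, 1.0, -0.5]
grip_width: 0.0109
gripper_force: 65.9
```

```bash
python3 - <<'E'
from h import *
im=get_image('side')
c=im[70:180,180:330]
cv2.imwrite('pics/g2.png',cv2.resize(c,None,fx=5,fy=5,interpolation=cv2.INTER_CUBIC))
print(P('side',[[.5842,-.2963+.0445,.04]]),P('side',[[.5842,-.2963,.125-.072]]))
E
```

```text
[[228.41687071 156.30080505]] [[229.48302835 146.63295707]]
```

View pics/g2.png

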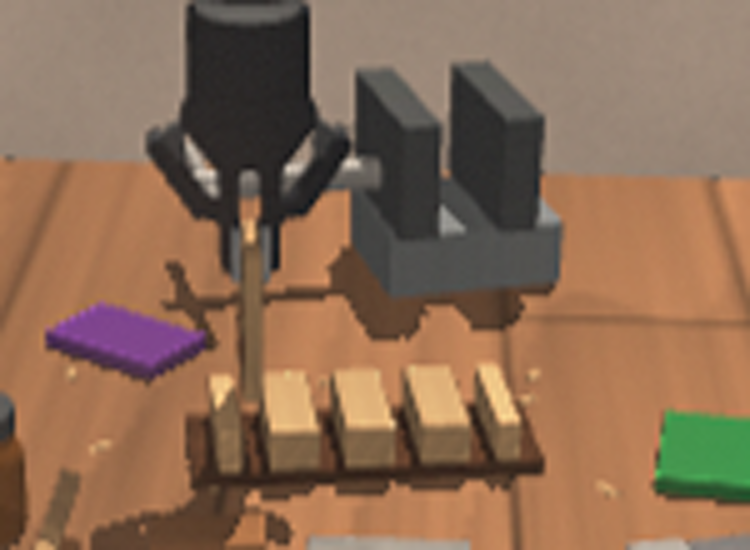

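The plaque foot, at (230,150) in side pixels, sits above the first slot between its ribs. I'll insert it.

servo_tool --steps '[[[0,0,0.01],0,0],[[0,0,0.01],0,0],[[0,0,0.01],0,0],[[0,0,0.006],0,0],[[0,0,0.003],0,0],[[0,0,0],0,0]]'

```text
time: 8.9
tool_pos: [0.5839, -0.2961, 0.0855]
ee_rot: [-3.141, -0.001, 1.721]
wrist_force: [0.1, 0.8, -1.3]
grip_width: 0.0108
gripper_force: 65.9
```

servo_tool --steps '[[[0,0,0.002],0,0],[[0,0,0.002],0,0],[[0,0,0],0,0]]'

```text
time: 9.2
tool_pos: [0.5846, -0.2965, 0.0841]
ee_rot: [3.14, 0.001, 1.721]
wrist_force: [-0.8, 0.8, 6.3]
grip_width: 0.0111
gripper_force: 67.0
```

servo_tool --steps '[[[0,0,-0.002],0,0.35],[[0,0,0],0,0.35],[[0,0,0],0,0.35],[[0,0,-0.02],0,0.35],[[0,0,-0.035],0,0.35],[[0,0,-0.045],0,0.35],[[0,0,-0.045],0,0.5],[[0,0,0],0.075,0.6],[[0,0,0],0.075,0.6]]'

```text
time: 10.1
tool_pos: [0.5854, -0.2969, 0.2316]
ee_rot: [3.138, 0.002, 1.568]
wrist_force: [-0.2, -0.6, -0.4]
grip_width: 0.0518
gripper_force: 0.0
```

servo_tool --steps '[[[0.038,0.0095,0],0,0.6],[[0.038,0.0095,0],0,0.6],[[0.038,0.0095,0],0,0.6],[[0.038,0.0095,0],0,0.6],[[0.038,0.0095,0],0,0.6],[[0.038,0.0095,0],0,0.6],[[0.038,0.0095,0],0,0.6],[[0.038,0.0095,0],0,0.6],[[0.038,0.0095,0],0,0.6],[[0,0,0],0,0.6]]'

```text
time: 11.1
tool_pos: [0.6706, 0.0508, 0.2285]
ee_rot: [3.141, -0.002, 1.577]
wrist_force: [0.2, -0.5, 0.6]
grip_width: 0.0515
gripper_force: 0.0
```

```bash
python3 - <<'E'
from h import *
print(get_obs()['tool_pos'])
a=get_image('side')[100:240,150:320];b=get_image('top')[120:260,200:400]
a=cv2.resize(a,(510,420));cv2.imwrite('pics/g3.png',np.hstack([cv2.resize(a,(340,280)),cv2.resize(b,(400,280))]))
E
```

```text
[0.67056852 0.05075748 0.22854902]
```

View pics/g3.png

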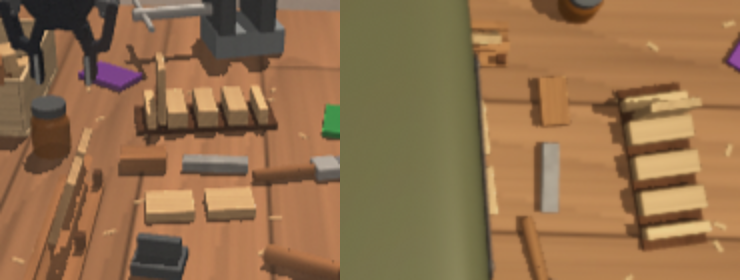

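Plaque 1 stands in the slot. Next is the second plaque.

servo_tool --steps '[[[-0.006,0,0.035],0,0.6],[[0,0,0.035],0,0.6],[[0,0,0.035],0,0.6],[[0,0,0.03],0,0.6],[[0,0,0.015],0,0.6],[[0,0,0],0,0.3],[[0,0,0],0,0],[[0,0,0],0,0],[[0,0,0],0,0],[[0,0,0],0,0]]'

```text
time: 12.2
tool_pos: [0.6793, 0.039, 0.084]
ee_rot: [3.122, 0.0, 1.57]
wrist_force: [11.7, -0.3, -4.1]
grip_width: 0.0144
gripper_force: 56.7
```

servo_tool --steps '[[[0,0,-0.01],0,0],[[0,0,-0.03],0,0],[[0,0,-0.035],0,0],[[0,0,-0.035],0,0],[[0,0,-0.03],0,0],[[0,0,0],0,0]]'

```text
time: 12.8
tool_pos: [0.6733, 0.0395, 0.2271]
ee_rot: [3.129, -0.001, 1.57]
wrist_force: [-0.4, -0.4, 0.0]
grip_width: 0.0104
gripper_force: 66.1
```

servo_tool --steps '[[[-0.0405,-0.026,0],0,0],[[-0.0405,-0.026,0],0,0],[[-0.0405,-0.026,0],0,0],[[-0.0405,-0.026,0],0,0],[[-0.0405,-0.026,0],0,0],[[-0.0405,-0.026,0],0,0],[[-0.0405,-0.026,0],0,0],[[-0.0405,-0.026,0],0,0],[[-0.0405,-0.026,0],0,0],[[0,0,0],0,0]]'

```text
time: 13.8
tool_pos: [0.4325, -0.3296, 0.2201]
ee_rot: [-3.141, 0.003, 1.563]
wrist_force: [0.0, 0.4, -1.0]
grip_width: 0.011
gripper_force: 66.1
```

servo_tool --steps '[[[0,0,0],-0.075,0],[[0,0,0],-0.07,0],[[0,0,0],0,0],[[0,0,0],0,0],[[0,0,0],0,0]]'

```text
time: 14.3
tool_pos: [0.436, -0.3245, 0.2195]
ee_rot: [3.141, 0.0, 1.715]
wrist_force: [1.4, -0.2, -0.9]
grip_width: 0.0111
gripper_force: 66.0
```

servo_tool --steps '[[[0,0.0005,0.03],0,0],[[0,0,0.03],0,0],[[0,0,0.03],0,0],[[0,0,0],0,0],[[0,0,0],0,0]]'

```text
time: 14.8
tool_pos: [0.4361, -0.3244, 0.1295]
ee_rot: [-3.141, -0.001, 1.716]
wrist_force: [-0.2, -0.1, -0.1]
grip_width: 0.0105
gripper_force: 65.8
```

servo_tool --steps '[[[0,0,0.01],0,0],[[0,0,0.01],0,0],[[0,0,0.01],0,0],[[0,0,0.006],0,0],[[0,0,0.003],0,0],[[0,0,0],0,0]]'

```text
time: 15.4
tool_pos: [0.436, -0.3245, 0.0898]
ee_rot: [-3.141, -0.001, 1.716]
wrist_force: [0.7, 0.9, 0.2]
grip_width: 0.0109
gripper_force: 66.0
```

servo_tool --steps '[[[0,0,0.003],0,0],[[0,0,0.002],0,0],[[0,0,0.0015],0,0],[[0,0,0],0,0]]'

```text
time: 15.8
tool_pos: [0.4366, -0.3251, 0.0857]
ee_rot: [3.14, 0.001, 1.716]
wrist_force: [-2.4, 1.6, 11.1]
grip_width: 0.0108
gripper_force: 67.6
```

servo_tool --steps '[[[0,0,-0.002],0,0.35],[[0,0,0],0,0.35],[[0,0,0],0,0.35],[[0,0,-0.02],0,0.35],[[0,0,-0.035],0,0.35],[[0,0,-0.045],0,0.35],[[0,0,-0.04],0,0.5],[[0,0,0],0.075,0.6],[[0,0,0],0.07,0.6]]'

```text
time: 16.7
tool_pos: [0.4372, -0.3255, 0.2275]
ee_rot: [3.139, 0.002, 1.568]
wrist_force: [-0.5, -0.3, 0.1]
grip_width: 0.0512
gripper_force: 0.0
```

servo_tool --steps '[[[0.036,0.029,0],0,0.6],[[0.036,0.029,0],0,0.6],[[0.036,0.029,0],0,0.6],[[0.036,0.029,0],0,0.6],[[0.036,0.029,0],0,0.6],[[0.036,0.029,0],0,0.6],[[0.036,0.029,0],0,0.6],[[0.036,0.029,0],0,0.6],[[0,0,0],0,0.6],[[0,0,0],0,0.6]]'

```text
time: 17.7
tool_pos: [0.6684, -0.0356, 0.2246]
ee_rot: [-3.14, 0.0, 1.573]
wrist_force: [-0.1, -0.8, -0.1]
grip_width: 0.0512
gripper_force: 0.0
```

servo_tool --steps '[[[0,0,0],0,0.6],[[0,0,0],0,0.6]]'

```text
time: 17.9
tool_pos: [0.6674, -0.038, 0.2259]
ee_rot: [-3.141, 0.0, 1.569]
wrist_force: [0.2, -0.9, 0.5]
grip_width: 0.0513
gripper_force: 0.0
```

servo_tool --steps '[[[0.003,0.003,0.035],0,0.6],[[0,0,0.035],0,0.6],[[0,0,0.035],0,0.6],[[0,0,0.03],0,0.6],[[0,0,0.013],0,0.6],[[0,0,0],0,0.3],[[0,0,0],0,0],[[0,0,0],0,0],[[0,0,0],0,0],[[0,0,0],0,0]]'

```text
time: 18.9
tool_pos: [0.6813, -0.0342, 0.083]
ee_rot: [3.121, 0.001, 1.571]
wrist_force: [11.8, -0.2, -3.6]
grip_width: 0.0134
gripper_force: 56.6
```

servo_tool --steps '[[[0,0,-0.01],0,0],[[0,0,-0.03],0,0],[[0,0,-0.035],0,0],[[0,0,-0.035],0,0],[[0,0,-0.03],0,0],[[0,0,0],0,0]]'

```text
time: 19.5
tool_pos: [0.675, -0.034, 0.2259]
ee_rot: [3.128, 0.001, 1.571]
wrist_force: [0.5, -0.2, -0.7]
grip_width: 0.0109
gripper_force: 62.7
```

servo_tool --steps '[[[-0.0335,-0.0172,0],0,0],[[-0.0335,-0.0172,0],0,0],[[-0.0335,-0.0172,0],0,0],[[-0.0335,-0.0172,0],0,0],[[-0.0335,-0.0172,0],0,0],[[-0.0335,-0.0172,0],0,0],[[-0.0335,-0.0172,0],0,0],[[-0.0335,-0.0172,0],0,0],[[0,0,0],0,0],[[0,0,0],0,0]]'

```text
time: 20.5
tool_pos: [0.5334, -0.3025, 0.2185]
ee_rot: [3.14, 0.0, 1.569]
wrist_force: [0.1, -0.4, -0.8]
grip_width: 0.0104
gripper_force: 62.6
```

servo_tool --steps '[[[0,0,0],-0.075,0],[[0,0,0],-0.075,0],[[0,0,0],0,0],[[0,0,0],0,0],[[0,0,0],0,0]]'

```text
time: 21.0
tool_pos: [0.534, -0.3011, 0.218]
ee_rot: [3.141, 0.0, 1.721]
wrist_force: [-1.5, -0.6, 0.1]
grip_width: 0.0108
gripper_force: 62.6
```

servo_tool --steps '[[[-0.002,0.0005,0.03],0,0],[[0,0,0.03],0,0],[[0,0,0.03],0,0],[[0,0,0],0,0],[[0,0,0],0,0]]'

```text
time: 21.5
tool_pos: [0.5343, -0.3033, 0.1279]
ee_rot: [-3.141, -0.001, 1.721]
wrist_force: [0.8, -0.5, -0.3]
grip_width: 0.0107
gripper_force: 62.4
```

servo_tool --steps '[[[0,0,0.01],0,0],[[0,0,0.01],0,0],[[0,0,0.01],0,0],[[0,0,0.007],0,0],[[0,0,0.003],0,0],[[0,0,0],0,0]]'

```text
time: 22.1
tool_pos: [0.534, -0.3034, 0.0871]
ee_rot: [-3.141, -0.001, 1.721]
wrist_force: [-0.3, 0.3, 0.4]
grip_width: 0.011
gripper_force: 62.4
```

servo_tool --steps '[[[0,0,0.002],0,0],[[0,0,0.0015],0,0],[[0,0,0.001],0,0],[[0,0,0],0,0]]'

```text
time: 22.5
tool_pos: [0.5348, -0.3039, 0.0845]
ee_rot: [3.14, 0.001, 1.721]
wrist_force: [-0.3, 0.2, 5.3]
grip_width: 0.011
gripper_force: 63.2
```

servo_tool --steps '[[[0,0,-0.002],0,0.35],[[0,0,0],0,0.35],[[0,0,0],0,0.35],[[0,0,-0.02],0,0.35],[[0,0,-0.035],0,0.35],[[0,0,-0.045],0,0.35],[[0,0,-0.04],0,0.5],[[0,0,0],0,0.9],[[0,0,0],0,0.9]]'

```text
time: 23.4
tool_pos: [0.5351, -0.3041, 0.2264]
ee_rot: [3.139, 0.002, 1.721]
wrist_force: [0.1, -0.3, -0.2]
grip_width: 0.07
gripper_force: 0.0
```

```bash
cat >see.py <<'E'
from h import *
import sys
np.set_printoptions(precision=4,suppress=True)
def comps(n,im,x0,x1,y0,y1,z,thr=105,amin=60):
    c=im.astype(int);m=((c[:,:,0]>thr)&(c[:,:,2]>thr+60)).astype(np.uint8)
    k=np.zeros_like(m);k[y0:y1,x0:x1]=m[y0:y1,x0:x1]
    N,l,st,ce=cv2.connectedComponentsWithStats(k,connectivity=4)
    for i in range(1,N):
        if st[i,4]>=amin:
            pts=np.argwhere(l==i)[:,::-1].astype(float);w=W(n,pts,z)
            (cx,cy),wh,a=cv2.minAreaRect((w[:,:2]*1e4).astype(np.float32))
            if wh[0]<wh[1]:a+=90
            print(n,ce[i],st[i,4],'mean',w.mean(0)[:2],'rect',cx/1e4,cy/1e4,'yaw deg',(a+90)%180-90,np.array(wh)/1e4)
if __name__=='__main__':
    t=get_image('top');s=get_image('side')
    cv2.imwrite('pics/top_l.png',t);cv2.imwrite('pics/side_l.png',s)
    comps('top',t,235,300,155,245,.016);comps('side',s,205,300,185,230,.016)
E
python3 see.py; python3 - <<'E'
from h import *
t=cv2.imread('pics/top_l.png');s=cv2.imread('pics/side_l.png')
cv2.imwrite('pics/g4.png',np.hstack([cv2.resize(t[130:260,130:400],(405*1,195)),cv2.resize(s[120:250,140:340],(300,195))]))
E
```

```text
top [263.7676 190.9793] 241 mean [ 0.536  -0.0272] rect 0.537493115234375 -0.02925739440917969 yaw deg -88.4538449048996 [0.0434 0.0546]
top [267.7332 215.5919] 446 mean [ 0.4658 -0.0402] rect 0.465910205078125 -0.04002111206054688 yaw deg 7.505702972412109 [0.0665 0.0545]
side [264.2582 198.6762] 244 mean [ 0.4654 -0.0442] rect 0.464996630859375 -0.0448803955078125 yaw deg 8.852860450744629 [0.0664 0.054 ]
side [239.5221 200.3235] 136 mean [ 0.5349 -0.0311] rect 0.5390919921875 -0.03281973571777344 yaw deg -86.31062626838684 [0.0448 0.0517]
```

View pics/g4.png

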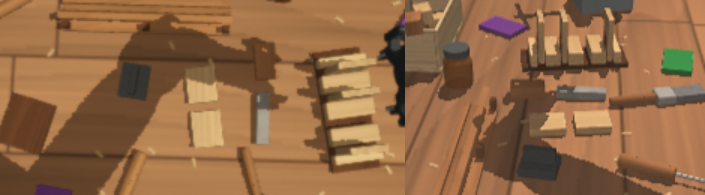

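All three plaques stand in the rack. The blanks are unmoved, and only an arm shadow cuts blank A. Next is blank A at (0.550,-0.030), yaw about 0.12.

servo_tool --steps '[[[0,0,0],0.145,0.9],[[0,0,0],0.145,0.9],[[0,0,0],0.145,0.9],[[0,0,0],0.145,0.9],[[0,0,0],0.145,0.9],[[0,0,0],0.145,0.9],[[0,0,0],0.145,0.9],[[0,0,0],0.145,0.9],[[0,0,0],0.145,0.9],[[0,0,0],0.145,0.9]]'

```text
time: 24.5
tool_pos: [0.5333, -0.303, 0.2229]
ee_rot: [-3.139, 0.003, 0.265]
wrist_force: [0.9, 0.9, -0.1]
grip_width: 0.0768
gripper_force: 0.0
```

servo_tool --steps '[[[0,0,0],0.145,0.9],[[0,0,0],0,0.9],[[0.007,-0.0385,0],0,0.9],[[0.007,-0.0385,0],0,0.9],[[0.007,-0.0385,0],0,0.9],[[0.007,-0.0385,0],0,0.9],[[0.007,-0.0385,0],0,0.9],[[0.007,-0.0385,0],0,0.9],[[0.007,-0.0385,0],0,0.9],[[0,0,0],0,0.9]]'

```text
time: 25.5
tool_pos: [0.5484, -0.026, 0.2241]
ee_rot: [-3.139, 0.002, 0.135]
wrist_force: [-0.3, -0.2, 0.4]
grip_width: 0.0767
gripper_force: 0.0
```

servo_tool --steps '[[[0,0,0.04],0,0.9],[[0,0,0.04],0,0.9],[[0,0,0.04],0,0.9],[[0,0,0.03],0,0.9],[[0,0,0.02],0,0.9],[[0,0,0],0,0.9],[[0,0,0],0,0.9]]'

```text
time: 26.2
tool_pos: [0.5486, -0.0307, 0.0549]
ee_rot: [-3.142, 0.002, 0.127]
wrist_force: [-0.0, 0.4, 0.4]
grip_width: 0.0769
gripper_force: 0.0
```

servo_tool --steps '[[[0,0,0.025],0,0.9],[[0,0,0.02],0,0.9],[[0,0,0.007],0,0.9],[[0,0,0],0,0.9],[[0,0,0],0,0.4],[[0,0,0],0,0.3],[[0,0,0],0,0.3],[[0,0,0],0,0.3],[[0,0,0],0,0.3]]'

```text
time: 27.1
tool_pos: [0.5507, -0.0302, 0.0053]
ee_rot: [3.141, -0.003, 0.126]
wrist_force: [-0.8, 1.1, 6.3]
grip_width: 0.0542
gripper_force: 63.4
```

servo_tool --steps '[[[0,0,-0.01],0,0.3],[[0,0,-0.02],0,0.3],[[0,0,-0.03],0,0.3],[[0,0,-0.03],0,0.3],[[0,0,0],0,0.3]]'

```text
time: 27.6
tool_pos: [0.553, -0.0303, 0.0985]
ee_rot: [3.14, -0.009, 0.126]
wrist_force: [1.0, 0.7, -1.9]
grip_width: 0.054
gripper_force: 63.4
```

```bash
python3 - <<'E'
from h import *
p=get_obs()['tool_pos'];q=P('side',p)[0].astype(int);im=get_image('side')
cv2.imwrite('pics/g5.png',cv2.resize(im[q[1]-50:q[1]+50,q[0]-60:q[0]+60],None,fx=5,fy=5,interpolation=cv2.INTER_CUBIC))
E
```

```text
(no output)
```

View pics/g5.png

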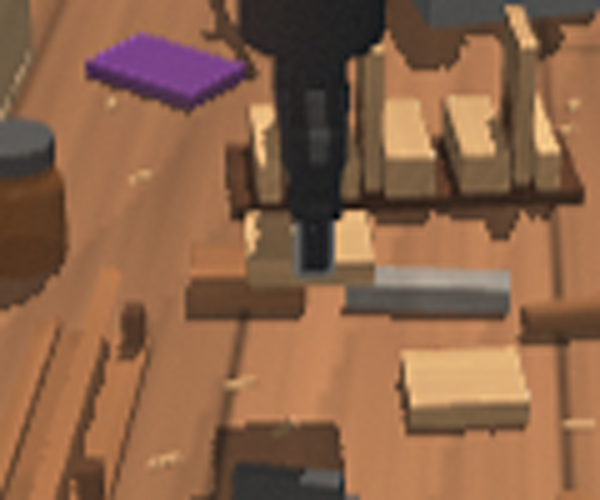

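servo_tool --steps '[[[-0.0053,-0.043,-0.005],0,0.3],[[-0.0053,-0.043,0],0,0.3],[[-0.0053,-0.043,0],0,0.3],[[-0.0053,-0.043,0],0,0.3],[[-0.0053,-0.043,0],0,0.3],[[-0.0053,-0.043,0],0,0.3],[[-0.0053,-0.043,0],0,0.3],[[-0.0053,-0.043,0],0,0.3],[[0,0,0],0,0.3]]'

```text
time: 28.55
tool_pos: [0.4723, 0.1831, 0.1084]
ee_rot: [-3.038, 0.003, 0.305]
wrist_force: [0.0, 0.5, -0.4]
grip_width: 0.0538
gripper_force: 63.5
```

servo_tool --steps '[[[0,0,0],0.135,0.3],[[0,0,0],0.135,0.3],[[0,0,0],0.135,0.3],[[0,0,0],0,0.3],[[0,0,0],0,0.3],[[0,0,0],0,0.3]]'

```text
time: 29.15
tool_pos: [0.4866, 0.0811, 0.1088]
ee_rot: [-2.958, 0.057, 0.047]
wrist_force: [-0.5, 0.3, -0.9]
grip_width: 0.0539
gripper_force: 63.6
```

```bash
python3 - <<'E'
from h import *
o=get_obs();print(o['qpos'],o['qd'],o['tool_pos'],o['ee_rot'])
E
```

```text
[ 0.04634378  0.33308757 -0.39108733  0.90338081  0.18365498  3.14054938] [ 0.02029057 -0.00350828  0.00035729 -0.00117851  0.00108724 -0.00041388] [0.48662691 0.08114401 0.10876715] [-2.95787949  0.05656881  0.04737115]
```

servo_tool --steps '[[[0,0,0],0,0.3],[[0,0,0],0,0.3],[[0,0,0],0,0.3]]'

```text
time: 29.45
tool_pos: [0.4868, 0.0818, 0.1092]
ee_rot: [-2.958, 0.056, 0.049]
wrist_force: [0.3, -0.2, 0.2]
grip_width: 0.0538
gripper_force: 63.6
```

```bash
python3 - <<'E'
from h import *
o=get_obs();print(o['qpos'],o['qd'],o['tool_pos'],o['ee_rot'])
im=get_image('side')
cv2.imwrite('pics/g6.png',cv2.resize(im,None,fx=1.4,fy=1.4))
E
```

```text
[ 0.04760473  0.33255979 -0.39057155  0.90365382  0.18366287  3.14062736] [-0.00446206  0.00129143  0.00052225  0.00120801 -0.00025113  0.00130076] [0.48679556 0.08177297 0.10919008] [-2.95787668  0.05581251  0.04855528]
```

View pics/g6.png

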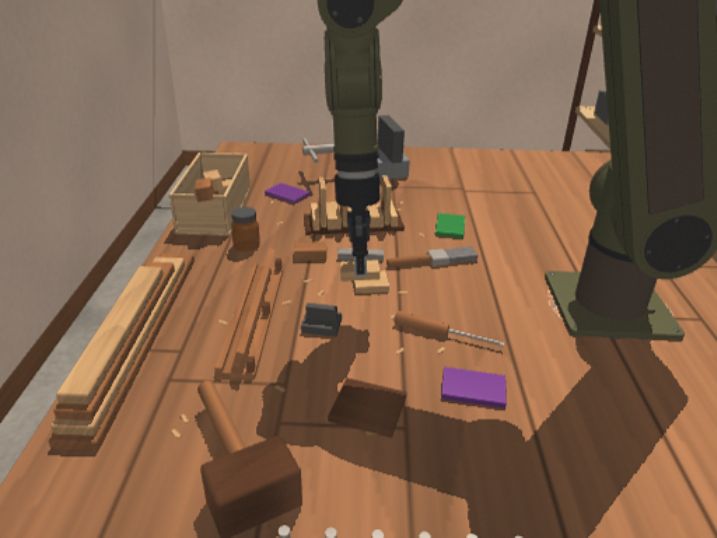

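Joint 6 is at its limit (3.14), so I'll turn back the other way by half a turn.

servo_tool --steps '[[[0,0,0],-0.14,0.3],[[0,0,0],-0.14,0.3],[[0,0,0],-0.14,0.3]]'

```text
time: 29.8
tool_pos: [0.4869, 0.0813, 0.1092]
ee_rot: [-2.951, -0.025, 0.466]
wrist_force: [0.4, -0.5, -0.7]
grip_width: 0.0541
gripper_force: 63.6
```

```bash
cat >tilt.py <<'E'
from h import *
from scipy.spatial.transform import Rotation as R
np.set_printoptions(precision=4,suppress=True)
o=get_obs();M=R.from_euler('xyz',o['ee_rot']).as_matrix();a=M[:,2]
print('q',o['qpos'],'pos',o['tool_pos'],'toolz',a,'tool x',M[:,0]);q=o['qpos'][0]
print('radial,lateral tilt',a[0]*np.cos(q)+a[1]*np.sin(q),-a[0]*np.sin(q)+a[1]*np.cos(q))
E
python3 tilt.py
```

```text
q [ 0.0467  0.3326 -0.3905  0.9037  0.1836  2.7148] pos [0.4869 0.0813 0.1092] toolz [-0.0634  0.1798 -0.9817] tool x [0.8931 0.4492 0.0246]
radial,lateral tilt -0.05497013394913845 0.18259406729424127
```

servo_tool --steps '[[[0,0,0],-0.145,0.3],[[0,0,0],-0.145,0.3],[[0,0,0],-0.145,0.3],[[0,0,0],-0.145,0.3],[[0,0,0],-0.145,0.3],[[0,0,0],-0.145,0.3],[[0,0,0],-0.145,0.3],[[0,0,0],-0.145,0.3],[[0,0,0],-0.145,0.3],[[0,0,0],-0.145,0.3]]'

```text
time: 30.8
tool_pos: [0.4869, 0.0813, 0.1092]
ee_rot: [3.14, -0.192, 1.919]
wrist_force: [0.3, 0.2, -1.2]
grip_width: 0.0539
gripper_force: 63.6
```

servo_tool --steps '[[[0,0,0],-0.145,0.3],[[0,0,0],-0.145,0.3],[[0,0,0],-0.145,0.3],[[0,0,0],-0.145,0.3],[[0,0,0],-0.145,0.3],[[0,0,0],-0.145,0.3],[[0,0,0],-0.145,0.3],[[0,0,0],-0.145,0.3],[[0,0,0],-0.145,0.3],[[0,0,0],-0.145,0.3]]'

```text
time: 31.8
tool_pos: [0.4869, 0.0813, 0.1092]
ee_rot: [2.951, -0.021, -2.913]
wrist_force: [0.5, 0.6, -0.9]
grip_width: 0.054
gripper_force: 63.6
```

servo_tool --steps '[[[0,0,0],-0.145,0.3],[[0,0,0],-0.145,0.3],[[0,0,0],-0.145,0.3],[[0,0,0],-0.145,0.3],[[0,0,0],-0.145,0.3],[[0,0,0],-0.145,0.3],[[0,0,0],-0.145,0.3],[[0,0,0],-0.145,0.3],[[0,0,0],-0.145,0.3],[[0,0,0],-0.145,0.3]]'

```text
time: 32.8
tool_pos: [0.4869, 0.0813, 0.1092]
ee_rot: [3.097, 0.187, -1.469]
wrist_force: [0.6, -0.3, -1.6]
grip_width: 0.0538
gripper_force: 63.6
```

servo_tool --steps '[[[0,0,0],-0.145,0.3],[[0,0,0],-0.145,0.3],[[0,0,0],-0.145,0.3],[[0,0,0],-0.145,0.3],[[0,0,0],-0.145,0.3],[[0,0,0],-0.145,0.3],[[0,0,0],-0.145,0.3],[[0,0,0],-0.145,0.3],[[0,0,0],0,0.3]]'

```text
time: 33.7
tool_pos: [0.4869, 0.0813, 0.1092]
ee_rot: [-2.988, 0.116, -0.302]
wrist_force: [-0.6, -1.2, -2.0]
grip_width: 0.0538
gripper_force: 63.6
```

```bash
python3 tilt.py
```

```text
q [ 0.0466  0.3326 -0.3905  0.9037  0.1836 -2.7891] pos [0.4869 0.0813 0.1092] toolz [-0.0635  0.1799 -0.9816] tool x [ 0.9483 -0.2956 -0.1155]
radial,lateral tilt -0.05507344229488299 0.18261533236932817
```

servo_tool --steps '[[[-0.023,-0.037,-0.03],0,0.3],[[-0.023,-0.037,-0.03],0,0.3],[[0,0,0],-0.14,0.3],[[0,0,0],-0.14,0.3],[[0,0,0],-0.14,0.3],[[0,0,0],-0.14,0.3],[[0,0,0],0,0.3]]'

```text
time: 34.4
tool_pos: [0.4668, 0.1672, 0.1806]
ee_rot: [-2.964, 0.018, 0.226]
wrist_force: [0.6, -0.2, -0.8]
grip_width: 0.0539
gripper_force: 63.7
```

```bash
python3 tilt.py
```

```text
q [ 0.2298  0.249  -0.3039  1.0347  0.1772 -3.1373] pos [0.4668 0.1672 0.1806] toolz [-0.0563  0.1679 -0.9842] tool x [ 0.9745  0.2236 -0.0176]
radial,lateral tilt -0.01656565388602505 0.17625979897791041
```

servo_tool --steps '[[[0,0,0],-0.1,0.3],[[0,0,0],-0.1,0.3],[[0,0,0],0,0.3]]'

```text
time: 34.7
tool_pos: [0.4506, 0.2153, 0.1804]
ee_rot: [-3.006, -0.015, 0.355]
wrist_force: [0.4, -0.5, -0.4]
grip_width: 0.0545
gripper_force: 63.7
```

```bash
python3 tilt.py
```

```text
q [ 0.3589  0.2325 -0.3213  1.0015  0.1358 -3.1381] pos [0.4506 0.2153 0.1804] toolz [-0.0332  0.1321 -0.9907] tool x [0.9374 0.3479 0.015 ]
radial,lateral tilt 0.015298483974585147 0.13535928532798341
```

servo_tool --steps '[[[-0.005,0.023,0],-0.1,0.3],[[-0.005,0.023,0],-0.1,0.3],[[0,0,0],0,0.3]]'

```text
time: 35.0
tool_pos: [0.4272, 0.2345, 0.1742]
ee_rot: [-3.071, -0.035, 0.453]
wrist_force: [0.8, -0.6, -1.6]
grip_width: 0.0543
gripper_force: 63.7
```

```bash
python3 tilt.py
```

```text
q [ 0.4557  0.2034 -0.3725  0.9594  0.0706 -3.1388] pos [0.4272 0.2345 0.1742] toolz [ 0.0007  0.0789 -0.9969] tool x [0.8986 0.4373 0.0352]
radial,lateral tilt 0.03534146556516412 0.07049572115100988
```

servo_tool --steps '[[[0,0,0],0.14,0.3],[[0,0,0],0.14,0.3],[[0,0,0],0.14,0.3],[[0,0,0],0.14,0.3],[[0,0.045,-0.005],0,0.3],[[0,0.045,-0.005],0,0.3],[[0,0.045,-0.005],0,0.3],[[0,0.045,-0.005],0,0.3],[[0,0.045,-0.005],0,0.3],[[0,0,0],0,0.3]]'

```text
time: 36.0
tool_pos: [0.4048, 0.0037, 0.1819]
ee_rot: [-3.064, 0.006, -0.118]
wrist_force: [1.1, 0.8, -0.5]
grip_width: 0.054
gripper_force: 63.9
```

```bash
python3 tilt.py
```

```text
q [-0.052   0.0858 -0.4951  0.9907  0.0773 -3.0757] pos [0.4048 0.0037 0.1819] toolz [ 0.0032  0.0772 -0.997 ] tool x [ 0.9931 -0.1174 -0.0059]
radial,lateral tilt -0.0008205112723889884 0.0772431540870681
```

servo_tool --steps '[[[0,0,0],-0.06,0.3],[[0,0.023,0],-0.1,0.3],[[0,0.023,0],-0.1,0.3],[[0,0,0],0,0.3]]'

```text
time: 36.4
tool_pos: [0.4011, 0.0363, 0.1785]
ee_rot: [-3.123, -0.01, 0.073]
wrist_force: [-0.2, 0.2, -0.8]
grip_width: 0.054
gripper_force: 63.9
```

```bash
python3 tilt.py
```

```text
q [ 0.0755  0.0771 -0.5119  0.9715  0.0186 -3.1389] pos [0.4011 0.0363 0.1785] toolz [ 0.0089  0.0193 -0.9998] tool x [0.9973 0.0727 0.0103]
radial,lateral tilt 0.010308822063002352 0.018567492394632113
```

servo_tool --steps '[[[0,0,0],0.1455,0.3],[[0,0,0],0.1455,0.3],[[0,0,0],0.1455,0.3],[[0,0,0],0.1455,0.3],[[0,0,0],0.1455,0.3],[[0,0,0],0.1455,0.3],[[0,0,0],0.1455,0.3],[[0,0,0],0.1455,0.3],[[0,0,0],0.1455,0.3],[[0,0,0],0.1455,0.3]]'

```text
time: 37.4
tool_pos: [0.4016, 0.0348, 0.1787]
ee_rot: [-3.129, 0.017, -1.391]
wrist_force: [0.1, -0.3, -1.0]
grip_width: 0.0537
gripper_force: 63.9
```

servo_tool --steps '[[[0,0,0],0.1455,0.3],[[0,0,0],0.1455,0.3],[[0,0,0],0.1455,0.3],[[0,0,0],0.1455,0.3],[[0,0,0],0.1455,0.3],[[0,0,0],0.1455,0.3],[[0,0,0],0.1455,0.3],[[0,0,0],0.1455,0.3],[[0,0,0],0.1455,0.3],[[0,0,0],0.1455,0.3]]'

```text
time: 38.4
tool_pos: [0.4016, 0.0347, 0.1786]
ee_rot: [3.126, 0.014, -2.847]
wrist_force: [0.3, 0.1, -0.4]
grip_width: 0.054
gripper_force: 63.9
```

servo_tool --steps '[[[0,0,0],0.1455,0.3],[[0,0,0],0.1455,0.3],[[0,0,0],0.1455,0.3],[[0,0,0],0.1455,0.3],[[0,0,0],0,0.3]]'

```text
time: 38.9
tool_pos: [0.4016, 0.0348, 0.1786]
ee_rot: [3.121, 0.004, 2.861]
wrist_force: [0.5, 0.0, -0.9]
grip_width: 0.0537
gripper_force: 63.9
```

```bash
cat >to.py <<'E'
# usage: to.py x y z yaw -> tool-frame shift and turn
from h import *
from scipy.spatial.transform import Rotation as R
import sys
np.set_printoptions(precision=4,suppress=True)
x,y,z,yaw=map(float,sys.argv[1:]);o=get_obs();M=R.from_euler('xyz',o['ee_rot']).as_matrix()
print('q1,q6',o['qpos'][[0,5]],'shift',M.T@(np.array([x,y,z])-o['tool_pos']),'turn',(o['ee_rot'][2]-yaw+np.pi)%(2*np.pi)-np.pi)
E
python3 tilt.py; python3 to.py .4656 .305 .1 2.86
```

```text
q [ 0.072   0.0773 -0.5113  0.9715  0.0182  0.3522] pos [0.4016 0.0348 0.1786] toolz [ 0.0094  0.0189 -0.9998] tool x [-0.961   0.2765 -0.0038]
radial,lateral tilt 0.010695361358095982 0.01815004909477063
q1,q6 [0.072  0.3522] shift [0.0135 0.2757 0.0843] turn 0.0014494793302621822
```

servo_tool --steps '[[[0.0017,0.0345,0.008],0,0.3],[[0.0017,0.0345,0.008],0,0.3],[[0.0017,0.0345,0.008],0,0.3],[[0.0017,0.0345,0.008],0,0.3],[[0.0017,0.0345,0.008],0,0.3],[[0.0017,0.0345,0.008],0,0.3],[[0.0017,0.0345,0.008],0,0.3],[[0.0017,0.0345,0.008],0,0.3],[[0,0,0],0,0.3],[[0,0,0],0,0.3]]'

```text
time: 39.9
tool_pos: [0.4645, 0.3057, 0.1195]
ee_rot: [3.122, 0.003, 2.866]
wrist_force: [-0.3, -1.3, 0.4]
grip_width: 0.0539
gripper_force: 63.9
```

servo_tool --steps '[[[0,0,0],0,0.3],[[0,0,0],0,0.3]]'

```text
time: 40.1
tool_pos: [0.4643, 0.3044, 0.1204]
ee_rot: [3.121, 0.004, 2.863]
wrist_force: [-0.2, 0.5, -0.7]
grip_width: 0.0542
gripper_force: 63.9
```

```bash
python3 to.py .4656 .305 .022 2.86
```

```text
q1,q6 [0.5742 0.853 ] shift [-0.0007 -0.001   0.0984] turn 0.0027929919090907696
```

servo_tool --steps '[[[-0.001,-0.001,0.03],0,0.3],[[0,0,0.03],0,0.3],[[0,0,0.02],0,0.3],[[0,0,0.011],0,0.3],[[0,0,0.004],0,0.3],[[0,0,0.003],0,0.3],[[0,0,0],0,0.3]]'

```text
time: 40.8
tool_pos: [0.4667, 0.3063, 0.0229]
ee_rot: [3.12, 0.005, 2.863]
wrist_force: [-0.1, 0.2, -0.7]
grip_width: 0.0538
gripper_force: 63.9
```

servo_tool --steps '[[[0,0,0.001],0,0.3],[[0,0,0],0,0.3]]'

```text
time: 41.0
tool_pos: [0.4666, 0.3065, 0.0219]
ee_rot: [3.12, 0.005, 2.864]
wrist_force: [-0.5, -0.9, 0.0]
grip_width: 0.0538
gripper_force: 63.9
```

servo_tool --steps '[[[0,-0.0015,0.0015],0,0.3],[[0,0,0.0015],0,0.3],[[0,0,0],0,0.3]]'

```text
time: 41.3
tool_pos: [0.4662, 0.305, 0.0197]
ee_rot: [3.12, 0.005, 2.864]
wrist_force: [-1.9, -1.7, 9.9]
grip_width: 0.0541
gripper_force: 65.0
```

servo_tool --steps '[[[0,0,0],0,0.75],[[0,0,0],0,0.9],[[0,0,0],0,0.9],[[0,0,-0.03],0,0.9],[[0,0,-0.045],0,0.9],[[0,0,-0.045],0,0.9],[[0,-0.04,0],0,0.9],[[0,-0.04,0],0,0.9],[[0,-0.04,0],0,0.9],[[0,-0.04,0],0,0.9]]'

```text
time: 42.3
tool_pos: [0.42, 0.1474, 0.1347]
ee_rot: [3.121, 0.004, 2.864]
wrist_force: [1.4, -0.7, 0.2]
grip_width: 0.0768
gripper_force: 0.0
```

servo_tool --steps '[[[0,-0.04,0],0,0.9],[[0,-0.04,0],0,0.9],[[0,-0.04,0],0,0.9],[[0,-0.04,0],0,0.9],[[0,0,0],0,0.9],[[0,0,0],0,0.9]]'

```text
time: 42.9
tool_pos: [0.3767, -0.0056, 0.1316]
ee_rot: [3.12, 0.004, 2.861]
wrist_force: [0.8, 0.3, -0.2]
grip_width: 0.0768
gripper_force: 0.0
```

```bash
python3 - <<'E'
from see import *
t=get_image('top');s=get_image('side');cv2.imwrite('pics/top_l.png',t);cv2.imwrite('pics/side_l.png',s)
comps('top',t,110,185,180,245,.030,80);comps('side',s,225,310,255,320,.030,80)
print('B');comps('top',t,235,300,155,245,.016);comps('side',s,205,300,185,230,.016)
E
python3 to.py .4655 -.0422 .1 3.28
```

```text
top [122.2012 197.3236] 343 mean [0.5055 0.3753] rect 0.50647626953125 0.3752166015625 yaw deg -88.41095769405365 [0.0457 0.072 ]
top [169.0793 195.4958] 353 mean [0.5144 0.2418] rect 0.50956904296875 0.261883203125 yaw deg -88.44799757003784 [0.0399 0.1267]
side [236.6297 273.0994] 956 mean [0.5225 0.279 ] rect 0.515780859375 0.290591845703125 yaw deg -86.6155149936676 [0.0666 0.1414]
side [241.5806 313.045 ] 422 mean [0.5056 0.3923] rect 0.504135888671875 0.3893183837890625 yaw deg 3.107693910598755 [0.0691 0.0356]
B
top [267.7449 215.5399] 439 mean [ 0.466  -0.0402] rect 0.465906494140625 -0.04001337280273438 yaw deg 7.507664203643799 [0.0659 0.0539]
side [264.3086 198.6955] 243 mean [ 0.4652 -0.0441] rect 0.4649673828125 -0.04485028686523437 yaw deg 9.103384017944336 [0.0665 0.0539]
q1,q6 [-0.0285  0.2489] shift [-0.095  -0.0128  0.0317] turn -0.41572241150688916
```

```bash
python3 - <<'E'
from see import *
t=cv2.imread('pics/top_l.png');s=cv2.imread('pics/side_l.png')
comps('top',t,125,170,190,235,.030,100);comps('side',s,235,290,265,310,.030,100)
cv2.imwrite('pics/g7.png',np.hstack([cv2.resize(t[170:250,110:190],(400,400)),cv2.resize(s[250:330,220:300],(400,400))]))
E
```

```text
(no output)
```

View pics/g7.png

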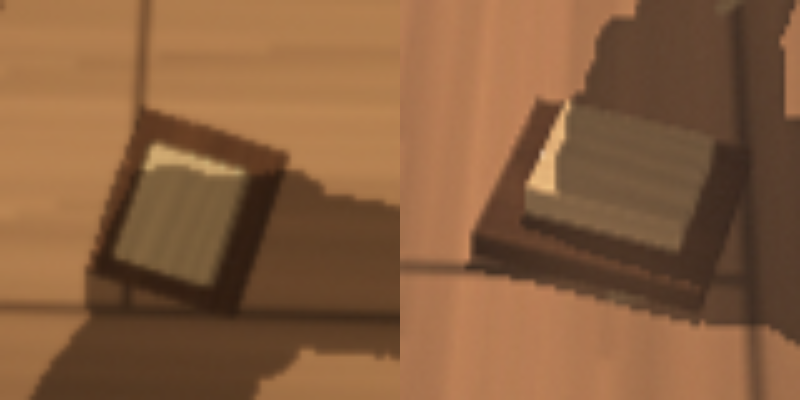

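servo_tool --steps '[[[-0.03,-0.004,0],-0.14,0.9],[[-0.03,0,0],-0.14,0.9],[[-0.03,0.005,0],-0.13,0.9],[[0,0,0.02],0,0.9],[[0,0,0],0,0.9],[[0,0,0],0,0.9],[[0,0,0],0,0.9]]'

```text
time: 43.7
tool_pos: [0.4641, -0.0152, 0.1125]
ee_rot: [3.124, 0.011, -3.009]
wrist_force: [0.4, 0.4, 0.3]
grip_width: 0.0768
gripper_force: 0.0
```

```bash
python3 to.py .4655 -.0425 .005 3.28
```

```text
q1,q6 [-0.046  -0.1791] shift [ 0.0034 -0.0291  0.107 ] turn -0.005322501849173378
```

Blank A sits squarely on the board; the small offset at the top face is only parallax. Now blank B.

servo_tool --steps '[[[0.0035,-0.029,0.02],-0.005,0.9],[[0,0,0.03],0,0.9],[[0,0,0.02],0,0.9],[[0,0,0],0,0.9],[[0,0,0],0,0.9]]'

```text
time: 44.2
tool_pos: [0.4654, -0.0437, 0.0423]
ee_rot: [3.124, 0.012, -3.005]
wrist_force: [0.2, -0.2, 0.5]
grip_width: 0.077
gripper_force: 0.0
```

```bash
python3 to.py .4655 -.0425 .005 3.28
```

```text
q1,q6 [-0.1071 -0.2442] shift [0.0001 0.0005 0.0373] turn -0.0013283810374637994
```

servo_tool --steps '[[[0,0,0.02],0,0.9],[[0,0,0.013],0,0.9],[[0,0,0.005],0,0.9],[[0,0,0],0,0.9],[[0,0,0],0,0.4],[[0,0,0],0,0.3],[[0,0,0],0,0.3],[[0,0,0],0,0.3],[[0,0,0],0,0.3]]'

```text
time: 45.1
tool_pos: [0.4668, -0.0431, 0.0052]
ee_rot: [3.125, 0.014, -3.005]
wrist_force: [-1.4, -0.3, 7.1]
grip_width: 0.0539
gripper_force: 62.5
```

servo_tool --steps '[[[0,0,-0.01],0,0.3],[[0,0,-0.03],0,0.3],[[0,0,-0.04],0,0.3],[[0,0,-0.04],0,0.3],[[0,0,0],0.14,0.3],[[0,0,0],0.14,0.3],[[0,0,0],0.135,0.3],[[0,0,0],0,0.3]]'

```text
time: 45.9
tool_pos: [0.4648, -0.0454, 0.1246]
ee_rot: [3.121, 0.005, 2.864]
wrist_force: [0.5, 0.2, 0.7]
grip_width: 0.0537
gripper_force: 63.7
```

```bash
python3 to.py .4656 .305 .11 2.86
```

```text
q1,q6 [-0.1108  0.167 ] shift [0.0954 0.3368 0.0211] turn 0.003779796473212027
```

servo_tool --steps '[[[0.0095,0.0337,0],0,0.3],[[0.0095,0.0337,0],0,0.3],[[0.0095,0.0337,0],0,0.3],[[0.0095,0.0337,0],0,0.3],[[0.0095,0.0337,0],0,0.3],[[0.0095,0.0337,0],0,0.3],[[0.0095,0.0337,0],0,0.3],[[0.0095,0.0337,0],0,0.3],[[0.0095,0.0337,0],0,0.3],[[0.0095,0.0337,0],0,0.3]]'

```text
time: 46.9
tool_pos: [0.4655, 0.3062, 0.1306]
ee_rot: [3.121, 0.004, 2.867]
wrist_force: [-0.0, -0.7, 0.5]
grip_width: 0.0537
gripper_force: 63.7
```

servo_tool --steps '[[[0,0,0],0,0.3],[[0,0,0],0,0.3],[[0,0,0],0,0.3]]'

```text
time: 47.2
tool_pos: [0.4653, 0.3037, 0.1301]
ee_rot: [3.122, 0.003, 2.864]
wrist_force: [-1.0, -0.6, 0.0]
grip_width: 0.0537
gripper_force: 63.8
```

```bash
python3 to.py .4656 .305 .039 2.86
```

```text
q1,q6 [0.5723 0.8497] shift [ 0.0004 -0.0004  0.0911] turn 0.0042320093209857745
```

servo_tool --steps '[[[0,0,0.03],0,0.3],[[0,0,0.03],0,0.3],[[0,0,0.018],0,0.3],[[0,0,0.008],0,0.3],[[0,0,0.004],0,0.3],[[0,0,0],0,0.3],[[0,0,0],0,0.3]]'

```text
time: 47.9
tool_pos: [0.4674, 0.3066, 0.0412]
ee_rot: [3.12, 0.005, 2.863]
wrist_force: [0.1, -0.5, -0.7]
grip_width: 0.0537
gripper_force: 63.8
```

servo_tool --steps '[[[0,0,0.0015],0,0.3],[[0,0,0.0015],0,0.3],[[0,0,0],0,0.3]]'

```text
time: 48.2
tool_pos: [0.4667, 0.3066, 0.0374]
ee_rot: [3.121, 0.004, 2.864]
wrist_force: [-0.1, 0.8, -0.1]
grip_width: 0.0538
gripper_force: 63.8
```

servo_tool --steps '[[[0,-0.0015,0.0015],0,0.3],[[0,0,0.001],0,0.3],[[0,0,0],0,0.3]]'

```text
time: 48.5
tool_pos: [0.4662, 0.3051, 0.0353]
ee_rot: [3.121, 0.004, 2.864]
wrist_force: [-1.8, -1.1, 4.1]
grip_width: 0.0543
gripper_force: 64.3
```

servo_tool --steps '[[[0,0,0],0,0.75],[[0,0,0],0,0.9],[[0,0,0],0,0.9],[[0,0,-0.03],0,0.9],[[0,0,-0.045],0,0.9],[[0,0,-0.045],0,0.9],[[0,-0.04,0],0,0.5],[[0,-0.04,0],0,0.5],[[0,-0.04,0],0,0.5],[[0,-0.04,0],0,0.5]]'

```text
time: 49.5
tool_pos: [0.4206, 0.1477, 0.1513]
ee_rot: [3.121, 0.004, 2.864]
wrist_force: [-0.5, -1.2, -1.2]
grip_width: 0.0427
gripper_force: 0.0
```

servo_tool --steps '[[[0,-0.04,0],0,0.5],[[0,-0.04,0],0,0.5],[[0,-0.04,0],0,0.5],[[0,-0.04,0],0,0.5],[[0,0,0],0,0.5],[[0,0,0],0,0.5]]'

```text
time: 50.1
tool_pos: [0.3773, -0.0053, 0.1481]
ee_rot: [3.12, 0.004, 2.861]
wrist_force: [0.7, 0.6, -0.3]
grip_width: 0.0426
gripper_force: 0.0
```

```bash
python3 - <<'E'
from see import *
t=get_image('top');s=get_image('side');cv2.imwrite('pics/top_l.png',t);cv2.imwrite('pics/side_l.png',s)
ms={'top':pick('top','weight_c',(220,185)),'side':pick('side','weight_c',(229,228))}
def f(p,ms):
    B=np.r_[box(*p,0,.066,.054,.018),box(*p,.018,.056,.014,.028)];r=0
    for n,m in ms.items():
        if m is None:continue
        S=4;k=np.zeros((384*S,512*S),np.uint8)
        for b in(B[:8],B[8:]):cv2.fillConvexPoly(k,cv2.convexHull(np.round(P(n,b)*S+1.5).astype(np.int32)),1)
        k=cv2.resize(k.astype(np.float32),(512,384),interpolation=cv2.INTER_AREA);r+=1-np.minimum(k,m).sum()/np.maximum(k,m).sum()
    return r
for nm in(['top'],['side'],['top','side']):
    res=[minimize(f,[.554,.1,w],args=({n:ms[n] for n in nm},),method='Nelder-Mead',options=dict(initial_simplex=[[.554,.1,w],[.56,.1,w],[.554,.106,w],[.554,.1,w+.2]])) for w in(-.5,-.1,.3,1.4,1.8)]
    for r in sorted(res,key=lambda r:r.fun)[:3]:print(nm,r.x,r.fun)
a=cv2.resize(t[165:205,200:240],(400,400),interpolation=cv2.INTER_CUBIC);b=cv2.resize(t[185:240,125:180],(400,400),interpolation=cv2.INTER_CUBIC)
cv2.imwrite('pics/g8.png',np.hstack([a,b]))
E
```

```text
['top'] [ 0.5551  0.1027 -0.1509] 0.07987427711486816
['top'] [ 0.555   0.1026 -0.1663] 0.08009487390518188
['top'] [ 0.5547  0.1029 -0.161 ] 0.08119827508926392
['side'] [ 0.5548  0.0957 -0.026 ] 0.10461276769638062
['side'] [ 0.5547  0.0961 -0.0281] 0.10790449380874634
['side'] [ 0.5543  0.0962 -0.027 ] 0.10840940475463867Traceback (most recent call last):
  File "<stdin>", line 13, in <module>
    res = _minimize_neldermead(fun, x0, args, callback, bounds=bounds,
                               **options)
    fxr = func(xr)
    fx = function(np.copy(x), *(wrapper_args + args))
  File "<stdin>", line 9, in f
  File "h.py", line 5, in P
    c=get_calibration(n);M=np.linalg.inv(c['cam_to_world']);X=np.atleast_2d(X)
ValueError: time passes only in moves, steps and waits
```

```bash
python3 to.py .555 .0995 .08 2.99; python3 - <<'E'
import cv2,numpy as np
t=cv2.imread('pics/top_l.png')
a=cv2.resize(t[165:205,200:240],(400,400),interpolation=cv2.INTER_CUBIC);b=cv2.resize(t[185:240,125:180],(400,400),interpolation=cv2.INTER_CUBIC)
cv2.imwrite('pics/g8.png',np.hstack([a,b]))
E
```

```text
q1,q6 [-0.0265  0.2495] shift [-0.142   0.1462  0.0717] turn -0.12435899769564251
```

View pics/g8.png

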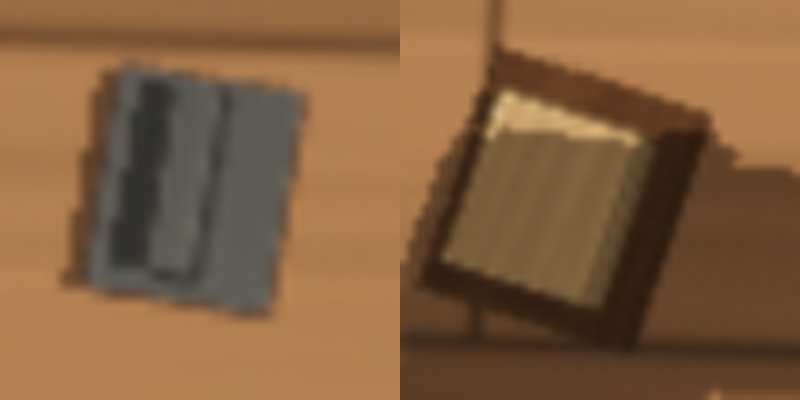

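The stack is square on the board. The weight's bar runs along yaw about -0.14. I'll fetch the weight.

servo_tool --steps '[[[-0.0284,0.0292,0.005],0,0.5],[[-0.0284,0.0292,0.005],0,0.5],[[-0.0284,0.0292,0.005],0,0.5],[[-0.0284,0.0292,0.005],0,0.5],[[-0.0284,0.0292,0.005],0,0.5],[[0,0,0.02],-0.124,0.5],[[0,0,0.02],0,0.5],[[0,0,0],0,0.5],[[0,0,0],0,0.5],[[0,0,0],0,0.5]]'

```text
time: 51.3
tool_pos: [0.5551, 0.0984, 0.0876]
ee_rot: [3.121, 0.008, 2.988]
wrist_force: [-0.1, 0.8, 0.0]
grip_width: 0.0426
gripper_force: 0.0
```

```bash
python3 to.py .555 .0995 .022 2.995
```

```text
q1,q6 [0.1658 0.3192] shift [ 0.0008 -0.0003  0.0656] turn -0.006731072843626507
```

servo_tool --steps '[[[0,0,0.03],0,0.5],[[0,0,0.025],0,0.5],[[0,0,0.01],0,0.5],[[0,0,0],0,0.5],[[0,0,0],0,0.2],[[0,0,0],0,0],[[0,0,0],0,0],[[0,0,0],0,0]]'

```text
time: 52.1
tool_pos: [0.557, 0.1, 0.0236]
ee_rot: [3.119, 0.01, 2.988]
wrist_force: [-0.2, 2.6, 5.9]
grip_width: 0.0126
gripper_force: 61.2
```

servo_tool --steps '[[[0,0,-0.01],0,0],[[0,0,-0.02],0,0],[[0,0,-0.04],0,0],[[0,0,-0.04],0,0],[[0,0,-0.02],0.13,0],[[0,0,0],0,0],[[0,0,0],0,0]]'

```text
time: 52.8
tool_pos: [0.553, 0.0961, 0.1509]
ee_rot: [3.122, 0.003, 2.86]
wrist_force: [-1.2, 0.5, -5.7]
grip_width: 0.0131
gripper_force: 59.6
```

```bash
python3 to.py .4656 .305 .14 2.86
```

```text
q1,q6 [0.1627 0.4445] shift [0.1421 0.1761 0.0139] turn -0.00018920289681689795
```

servo_tool --steps '[[[0.0237,0.0293,0],0,0],[[0.0237,0.0293,0],0,0],[[0.0237,0.0293,0],0,0],[[0.0237,0.0293,0],0,0],[[0.0237,0.0293,0],0,0],[[0.0237,0.0293,0],0,0],[[0,0,0.02],0,0],[[0,0,0.02],0,0],[[0,0,0],0,0],[[0,0,0],0,0]]'

```text
time: 53.8
tool_pos: [0.4653, 0.3046, 0.1127]
ee_rot: [3.125, 0.0, 2.859]
wrist_force: [0.4, -0.0, -5.3]
grip_width: 0.0126
gripper_force: 59.9
```

```bash
python3 to.py .4656 .305 .073 2.86; python3 - <<'E'
from h import *
im=get_image('side')
cv2.imwrite('pics/g9.png',cv2.resize(im[200:320,200:320],(600,600),interpolation=cv2.INTER_CUBIC))
E
```

```text
q1,q6 [0.5736 0.8567] shift [-0.0002 -0.0002  0.0397] turn -0.001442208206932527
```

View pics/g9.png

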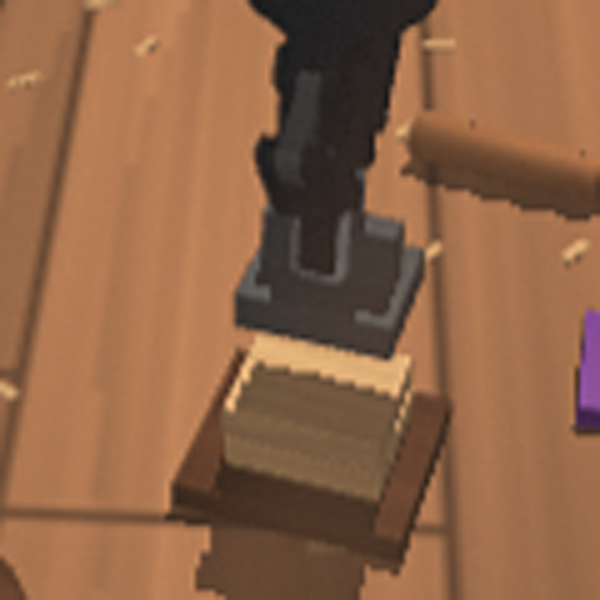

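The weight hangs level and aligned above the two-blank pile. I'll lower it.

servo_tool --steps '[[[0,0,0.02],0,0],[[0,0,0.012],0,0],[[0,0,0.004],0,0],[[0,0,0.001],0,0],[[0,0,0],0,0],[[0,0,0],0,0]]'

```text
time: 54.45
tool_pos: [0.468, 0.3069, 0.0785]
ee_rot: [3.12, 0.005, 2.858]
wrist_force: [-0.0, 0.8, -5.7]
grip_width: 0.0132
gripper_force: 59.9
```

servo_tool --steps '[[[0,0,0.0015],0,0],[[0,0,0.0015],0,0],[[0,0,0],0,0]]'

```text
time: 54.75
tool_pos: [0.4673, 0.3066, 0.0746]
ee_rot: [3.121, 0.004, 2.858]
wrist_force: [-0.3, 0.1, -5.5]
grip_width: 0.0128
gripper_force: 60.0
```

servo_tool --steps '[[[0.001,-0.0012,0.0015],0,0],[[0,0,0.0015],0,0],[[0,0,0.001],0,0],[[0,0,0],0,0]]'

```text
time: 55.15
tool_pos: [0.466, 0.3058, 0.0704]
ee_rot: [3.121, 0.003, 2.858]
wrist_force: [-0.3, -0.2, -5.9]
grip_width: 0.0129
gripper_force: 60.0
```

servo_tool --steps '[[[0,0,0.001],0,0],[[0,0,0.001],0,0],[[0,0,0],0,0]]'

```text
time: 55.45
tool_pos: [0.4663, 0.306, 0.0696]
ee_rot: [3.12, 0.004, 2.858]
wrist_force: [-3.1, -0.7, 3.2]
grip_width: 0.0128
gripper_force: 61.2
```

Contact is made, so I'll release the weight, back away and check.

servo_tool --steps '[[[0,0,0],0,0.3],[[0,0,0],0,0.5],[[0,0,0],0,0.5],[[0,0,-0.03],0,0.5],[[0,0,-0.045],0,0.5],[[0,0,-0.045],0,0.5],[[0,-0.04,0],0,0.5],[[0,-0.04,0],0,0.5],[[0,-0.04,0],0,0.5],[[0,-0.04,0],0,0.5]]'

```text
time: 56.45
tool_pos: [0.42, 0.149, 0.1856]
ee_rot: [3.12, 0.005, 2.858]
wrist_force: [0.7, -0.3, -0.2]
grip_width: 0.0426
gripper_force: 0.0
```

servo_tool --steps '[[[0,-0.04,0],0,0.5],[[0,-0.04,0],0,0.5],[[0,-0.04,0],0,0.5],[[0,-0.04,0],0,0.5],[[0,0,0],0,0.5],[[0,0,0],0,0.5]]'

```text
time: 57.05
tool_pos: [0.3757, -0.004, 0.1823]
ee_rot: [3.12, 0.005, 2.855]
wrist_force: [0.8, -0.2, -0.4]
grip_width: 0.0427
gripper_force: 0.0
```

```bash
python3 - <<'E'
from h import *
t=get_image('top');s=get_image('side')
r=lambda c:cv2.resize(c,(400,300),interpolation=cv2.INTER_CUBIC)
cv2.imwrite('pics/g10.png',np.vstack([np.hstack([r(t[185:239,110:182]),r(s[245:320,210:310])]),np.hstack([r(t[155:251,310:438]),r(s[100:175,200:300])])]))
E
```

```text
(no output)
```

View pics/g10.png

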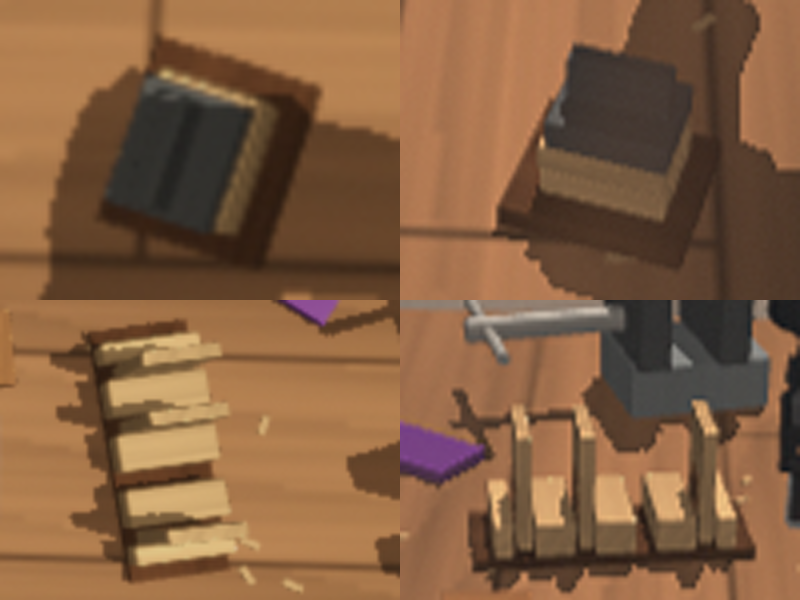

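The weight sits flat and square on the pile, and all three plaques stand upright down in their slots.

```bash
python3 -c "
from bench import *
print(robot.hand_in())"
```

```text
the job is handed in; nothing more can be done
None
```

I handed the job in at about 57 s of the 210 s allowed; no verdict came back. The last pictures show the three plaques standing upright in rack slots, both blanks squared on the base board with the steel weight flat on top, and the arm never went near the jar or mallet.

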